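Release a case lid through its catch hole

ROBOT

A 7-joint arm with a two-finger parallel gripper is mounted at the origin on a cart in front of the work surface, level with it; the furniture and walls round the work are solid. World frame = base frame: x ahead of the robot, y to its left, z up, the work surface at z = 0. Lengths are in m, angles in rad, forces in N, time in s.
With the tool pointing down it reaches from about 0.4 to 0.85 m from the base axis. Payload 4.5 kg.
Tool frame: the origin (TCP) lies on the centre line of the jaws, within the pads' length; the fingertips stand 8 mm ahead of it and the grasp point (between the pads) lies 11 mm behind it (arm.finger_overhang is the z of the fingertips in the tool frame, in m); z points along the fingers, y is the line along which they close (so a half turn about z gives the same grasp; the last joint's range is limited). The gripper opens to 88 mm and grips with 3 to 60 N. Pads are 18 mm wide; open, the fingers measure 123 mm over their backs; the gripper's body (75 mm by 187 mm) begins 45 mm behind the grasp point.
Start: joints at [-1.199, 0.689, -0.195, 1.565, 0.157, 0.902, -0.215], TCP at [0.207, 0.59, 0.247] pointing down, gripper open.
Joint ranges: [-3.01, 3.01], [-0.46, 2.08], [-1.47, 1.51], [0.13, 2.56], [-1, 4.14], [0.04, 2.09], [-2.66, 2.66]. Speed limits (rad/s): [2.57, 2.57, 3.14, 3.14, 3.14, 3.14, 3.14].

INTERFACE

Orientations are given as a rotation vector (axis times angle).
In Python, from cell import arm gives the robot as it stands.
- The arm moves only by the tool move_tool, called after "Call:" as name(argument=value, ...) on one line, values as JSON. Schema: {"type":"object","properties":{"moves":{"type":"object","properties":{"motion":{"type":"array","items":{"type":"array","items":{"type":"number"},"minItems":7,"maxItems":7},"minItems":1,"maxItems":10}},"additionalProperties":false,"required":["motion"]},"only":{"type":"string"},"quiet":{"type":"boolean"},"lines":{"type":"string"}},"required":["moves"],"additionalProperties":false}. moves is an object whose key "motion" holds a list of rows, 1 to 10 of them, each of 7 numbers: dx, dy, dz in m, then a rotation vector rx, ry, rz in rad, then the opening from 0.0 (shut) to 1.0 (fully open); each row is the pose to reach, as a shift and turn from the pose commanded when the call began, along the tool's axes at that moment; what a row does not reach only later rows make up. A row lasts 1/12 s, in which the tool goes at most 0.0417 m and 0.125 rad, less where a joint would pass 70% of its speed; a pose out of reach is approached as far as the arm can. The fingers move at their own pace and stop on an object; the grip force is fixed at half the most. Time passes only in rows, so rows that do not move let the fingers close. The tool returns the time, the measured TCP pose, the force, the opening and the grip force at its end. only (a regular expression) keeps the lines of the reply that match it, lines (a string "A,B") keeps lines A to B, and quiet returns only ok. Input that does not fit is refused with a message, and nothing moves.
- arm.state(): the state, without advancing time (a new reading comes with each control period).
- arm.grab_frame(name): name is "scene" or "top" or "wrist"; returns the picture (420x560x3 uint8, red, green, blue); there is no depth.
- arm.camera_info(name): a dict with "fx", "fy", "cx", "cy" (pixels), "distortion" ([k1, k2, p1, p2, k3] as OpenCV has them; the pictures are not rectified), "R" (3x3) and "t" (3): a world point X has camera coordinates R X + t; the wrist camera has in their place "T_tool_cam" (4x4, takes a point from camera to tool coordinates, whose origin is the TCP and whose axes are the flange's). Camera axes: x right, y down, z forward; pixel columns grow to the right and rows downward; lengths in m; the calibration is good to about 2 mm. A picture is of the moment at which its call begins: read the wrist's pose just before it. camera_info takes no time and is no camera call.
- arm.close_job(): hands the job in; it is judged then, once.
The state is a dict: "t": time; "joint_pos": joint angles; "joint_velocities": joint speeds; "joint_torque": joint torques, N m; "ee_pos": TCP position; "orientation": TCP orientation; "contact_force": force on the tool from outside, world axes, zero at the start; "ft_torque": the same for the moment, N m; "width": opening from 0.0 (shut) to 1.0 (fully open); "gripper_force": force on a finger pad.
Only numpy, scipy, OpenCV 4.12 (cv2) and the standard library are available. Lean on these libraries where they do the work, as an engineer would, in place of code of your own. Each camera call takes 0.05 s, during which the arm holds its last target. There are 200 camera calls.

TASK

The handle-less lid of the grey steel parts case is held shut by a spring catch. Take the wooden dowel from its stand and push the catch back with it through the small hole in the case's sloping panel until the lid springs ajar, then swing the lid up until it stands upright. Put the dowel back in its stand, hanging upright by its handle, and let go; do not disturb the glue bottle, the wood offcut or the other things on the bench.

Things in the scene. Friction and masses are not known exactly. Their poses are not given: they have to be found in the camera images.
- case: Grey steel case screwed to the bench, 220 mm deep (its x), 174 wide (y), 124 high. Origin: on the bench under its middle; x level from its sloping panel (turned to the robot's right front) to the lid hinge (left rear), y along the hinge, z up. Panel side: a 30 mm high front at x = -115 mm, then a panel rising at 40 degrees to the lid opening's rim at x = -10, z = 118 mm.
- case_hole (a point): Centre of the outer mouth of the round release hole, 20 mm across, in the middle of the sloping panel (10 mm thick), at (-62.5, 0, 74) mm in the case's frame. It goes in square to the panel, along (0.643, 0, -0.766) in the case's frame, 40 degrees from straight down. The catch's push pad (24 mm disc) lies 35 mm in from the mouth. Axes: those of the case.
- latch (a joint): Spring catch inside the case, a rocker: 0 at rest, in rad, grows as the pad is pushed in (about 50 mm of pad travel a rad), stop at 0.36 (pad 18 mm further in). The lid comes free at about 0.2 rad (pad about 10 mm in, about 6 N); springs back when let go.
- lid (a joint): Lid angle in rad: 0 shut, 1.6 upright against its stop. Locked while the catch holds. A spring pin pops the freed lid up to about 0.4 rad, where it waits; from there it is lifted by about 2 N at its free edge and stays by friction wherever it is left.
- lid_hinge (a point): Middle of the lid's hinge line, at (100, 0, 118) mm in the case's frame; the hinge runs along the case's y. This entry's axes are those of the case.
- lid_edge (a point): Middle of the lid's free edge, on its underside, 125 mm from the hinge. The lid is a flat plate 6 mm thick and 176 mm wide, and overhangs the opening's rim (above the sloping panel) by 15 mm. Moves with the lid.
- dowel: Loose wooden dowel, 140 mm long, 80 g: handle 28 mm in diameter and 50 mm long, shaft 12 mm in diameter and 90 mm long. Origin: on its axis at the flat shoulder under the handle; z along the axis towards the handle's end (tip at z = -90 mm). It starts hanging upright in the stand, its shoulder on the stand's top.
- dowel_tip (a point): End of the dowel's shaft, 90 mm below the shoulder.
- stand: Pale wooden stand fixed to the bench, a bridge 90 by 90 mm and 110 mm high. Origin: on the bench under its middle, z up.
- stand_hole (a point): Mouth of the stand's hole, 20 mm in diameter, in the middle of its top, 110 mm above the bench; the space below is open for the shaft.
- glue_bottle: Bystander: small white bottle, 51 mm across, 83 mm high; origin under its middle.
- offcut_3: Bystander: sawn wood offcut, 60x90x38 mm; origin under its middle.

How it is judged:
By the outcome, as a careful person would: the job done as asked, in the order asked, and still so for the second after the job is handed in, with the robot touching nothing.
It also fails if it takes over 58 s, if anything falls off the work surface, if the arm or the gripper's body presses on something with over 40 N, if the wrist force passes 120 N, or if a joint passes its speed limit or range.

## Working session

There is one attempt and no reset: what is moved stays moved. The work goes in short steps, Python scripts to look and compute and a tool call to move; the robot and the scene stay as the last step left them, time stands still between calls to the robot, and variables do not carry over. Pictures are saved under pics/ and viewed, at most 10 in all, crops included, and the job is handed in when it is done.

```bash
ls; mkdir -p pics
```

Run:
```python
from cell import arm
import cv2,numpy as np
s=arm.state();print({k:np.round(v,3) for k,v in s.items()},arm.finger_overhang)
a=arm.grab_frame("scene");b=arm.grab_frame("top")
cv2.imwrite("pics/scene.png",a[:,:,::-1]);cv2.imwrite("pics/top.png",b[:,:,::-1])
for n in("scene","top","wrist"):
  print(n,{k:np.round(v,4).tolist() for k,v in arm.camera_info(n).items()})
```

```text
cell.py
pics
{'t': np.float64(0.0), 'joint_pos': array([-1.199,  0.69 , -0.195,  1.566,  0.157,  0.902, -0.215]), 'joint_velocities': array([ 0.001,  0.001,  0.002,  0.001, -0.   , -0.   ,  0.   ]), 'joint_torque': array([-0.0000e+00, -5.2756e+01, -1.2660e+00, -1.5342e+01, -5.3000e-02,
        6.0000e-03,  0.0000e+00]), 'ee_pos': array([0.207, 0.589, 0.246]), 'orientation': array([-5.280e-01, -3.097e+00,  3.000e-03]), 'contact_force': array([-0.25 , -0.332,  0.217]), 'ft_torque': array([-0.052, -0.042,  0.029]), 'gripper_force': np.float64(0.0), 'width': np.float64(1.0)} 0.008
scene {'fx': 421.9471, 'fy': 421.9471, 'cx': 286.5337, 'cy': 208.7756, 'distortion': [-0.1166, 0.0, 0.0, 0.0, 0.0], 'R': [[0.5245, -0.8514, -0.0075], [-0.6604, -0.4012, -0.6348], [0.5374, 0.3379, -0.7726]], 't': [-0.4967, 0.3217, 0.8107]}
top {'fx': 453.8139, 'fy': 453.8139, 'cx': 275.7246, 'cy': 203.3559, 'distortion': [0.006, 0.0, 0.0, 0.0, 0.0], 'R': [[-0.0123, -0.9999, 0.0], [-0.9787, 0.0121, -0.2051], [0.205, -0.0026, -0.9788]], 't': [-0.2436, 0.5668, 0.8498]}
wrist {'fx': 370.1754, 'fy': 370.1754, 'cx': 278.9055, 'cy': 208.5169, 'distortion': [-0.072, 0.0, 0.0, 0.0, 0.0], 'T_tool_cam': [[0.0002, -0.9593, -0.2824, 0.0715], [1.0, 0.0002, 0.0003, -0.0012], [-0.0002, -0.2824, 0.9593, -0.1385], [0.0, 0.0, 0.0, 1.0]]}
```

View pics/scene.png

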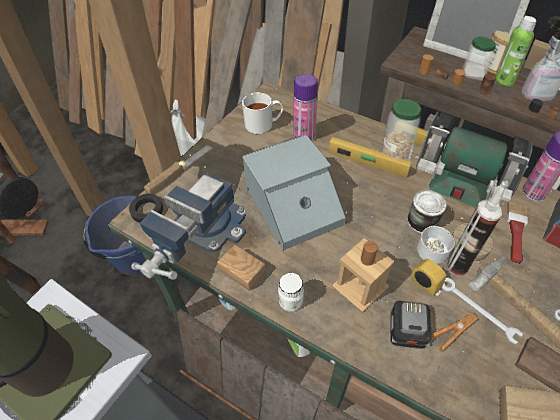

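View pics/top.png

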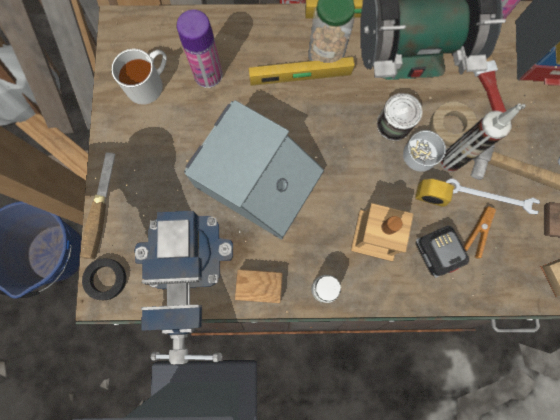

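Create h.py:
```python
from cell import arm
import cv2,numpy as np
from scipy.spatial.transform import Rotation as Ro
def ray(n,uv):
    c=arm.camera_info(n);K=np.array([[c['fx'],0,c['cx']],[0,c['fy'],c['cy']],[0,0,1]])
    p=cv2.undistortPoints(np.array([[uv]],float),K,np.array(c['distortion'],float))[0,0]
    d=np.array([*p,1.])
    if n=="wrist":
        s=arm.state();R=Ro.from_rotvec(s['orientation']).as_matrix();T=np.array(c['T_tool_cam'])
        return s['ee_pos']+R@T[:3,3],R@T[:3,:3]@d
    R=np.array(c['R']);return -R.T@np.array(c['t']),R.T@d
def onz(n,uv,z):
    o,d=ray(n,uv);return o+d*(z-o[2])/d[2]
def tri(*obs):
    A=0;b=0
    for n,uv in obs:
        o,d=ray(n,uv);d=d/np.linalg.norm(d);P=np.eye(3)-np.outer(d,d);A=A+P;b=b+P@o
    return np.linalg.solve(A,b)
def proj(n,X):
    c=arm.camera_info(n);K=np.array([[c['fx'],0,c['cx']],[0,c['fy'],c['cy']],[0,0,1]])
    return cv2.projectPoints(np.array([X],float),cv2.Rodrigues(np.array(c['R']))[0],np.array(c['t'],float),K,np.array(c['distortion'],float))[0][0,0]
```

Run:
```python
from h import *
print("hole tri",tri(("top",(282,185)),("scene",(305,202))))
for uv in[(237,103),(288,137),(245,207),(187,171)]: print(uv,onz("top",uv,.124).round(4))
for uv in[(322,171),(280,236)]: print(uv,onz("top",uv,.03).round(4))
print("dowel",onz("top",(394,224),.16))
t=cv2.imread("pics/top.png");s=cv2.imread("pics/scene.png")
a=cv2.resize(t[180:270,340:430],(380,380),interpolation=cv2.INTER_CUBIC)
b=cv2.resize(s[225:315,325:415],(380,380),interpolation=cv2.INTER_CUBIC)
c=cv2.resize(t[95:245,180:330],(380,380)) 
cv2.imwrite("pics/z1.png",np.hstack([a,b]))
```

```text
hole tri [ 0.59808442 -0.26450105  0.07615764]
(237, 103) [ 0.7504 -0.1775  0.124 ]
(288, 137) [ 0.6795 -0.2755  0.124 ]
(245, 207) [ 0.5439 -0.1934  0.124 ]
(187, 171) [ 0.6144 -0.0841  0.124 ]
(322, 171) [ 0.6379 -0.3486  0.03  ]
(280, 236) [ 0.5018 -0.2585  0.03  ]
dowel [ 0.50293715 -0.45758638  0.16      ]
```

View pics/z1.png

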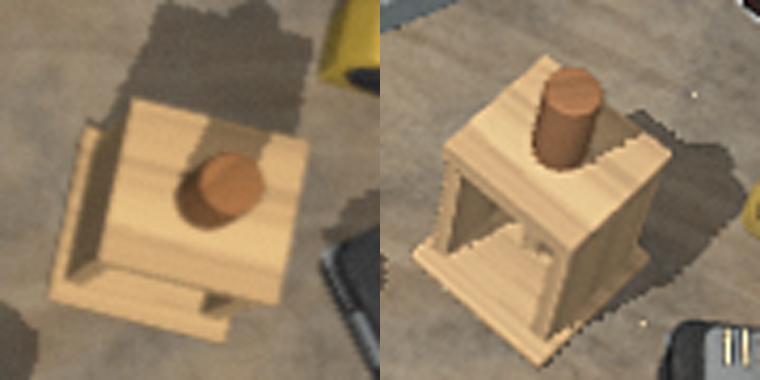

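Add to h.py:
```python
def to(p,R):
    "shift and rotvec, tool axes, from measured pose to target"
    s=arm.state();R0=Ro.from_rotvec(s['orientation'])
    print("t",round(s['t'],2),"shift",R0.inv().apply(np.array(p)-s['ee_pos']).round(4),"rot",(R0.inv()*R).as_rotvec().round(4))
def tool(az,tilt=0):
    "tool y at azimuth az deg, z down, then tilted about tool y"
    c,s=np.cos(np.radians(az)),np.sin(np.radians(az))
    return Ro.from_matrix(np.array([[-s,c,0],[c,s,0],[0,0,-1]]))*Ro.from_euler('y',tilt,degrees=True)
```

Run:
```python
from h import *
D=tri(("top",(394.6,223.2)),("scene",(370.6,246.2)));print("dowel top",D, onz("top",(394.6,223.2),.16),onz("scene",(370.6,246.2),.16))
t=cv2.imread("pics/top.png").astype(int);s=cv2.imread("pics/scene.png").astype(int)
# hole = dark blob near the guess; bluish-grey case mask and its polygon
for n,im,g in(("top",t,(282,185)),("scene",s,(305,202))):
    x,y=g;w=im[y-12:y+13,x-12:x+13].sum(2);m=(w<0.72*np.median(w)).astype(np.uint8)
    k,l,st,ce=cv2.connectedComponentsWithStats(m);i=1+np.argmax(st[1:,4]);print(n,st[i],ce[i]+[x-12,y-12])
b=((t[:,:,0]-t[:,:,2]>5)&(t.sum(2)>200)).astype(np.uint8)
b[:90]=0;b[250:]=0;b[:,:180]=0;b[:,335:]=0
c=max(cv2.findContours(b,0,2)[0],key=cv2.contourArea);print(cv2.contourArea(c),cv2.approxPolyDP(c,5,True)[:,0].tolist())
to((.48,.1,.35),tool(15));
```

```text
dowel top [ 0.50573218 -0.46064899  0.15806603] [ 0.50434603 -0.45873358  0.16      ] [ 0.50571809 -0.46214203  0.16      ]
top [ 7  5  9 14 43] [279.93023256 185.25581395]
scene [ 7  7 11 12 85] [304.49411765 202.41176471]
10365.5 [[234, 101], [185, 173], [281, 237], [322, 169], [287, 130]]
t 0.1 shift [-0.4197 -0.3713 -0.1034] rot [-1.400e-03  9.000e-04  9.713e-01]
```

Call:
move_tool(moves={"motion":[[0, 0, -0.1, 0, 0, 0.1, 1], [-0.42, -0.37, -0.103, 0, 0, 0.97, 1], [-0.42, -0.37, -0.103, 0, 0, 0.97, 1], [-0.42, -0.37, -0.103, 0, 0, 0.97, 1], [-0.42, -0.37, -0.103, 0, 0, 0.97, 1], [-0.42, -0.37, -0.103, 0, 0, 0.97, 1], [-0.42, -0.37, -0.103, 0, 0, 0.97, 1], [-0.42, -0.37, -0.103, 0, 0, 0.97, 1], [-0.42, -0.37, -0.103, 0, 0, 0.97, 1], [-0.42, -0.37, -0.103, 0, 0, 0.97, 1]]})

```text
t: 0.93
ee_pos: [0.3896, 0.2626, 0.3293]
orientation: [1.911, 2.494, -0.001]
contact_force: [0.3, 0.4, 0.4]
width: 0.999
gripper_force: 0.0
```

Run:
```python
from h import *
def az(a,b,z):
    v=onz("top",b,z)-onz("top",a,z);return np.degrees(np.arctan2(v[1],v[0])).round(1),np.linalg.norm(v[:2]).round(4)
print(az((234,101),(185,173),.122),az((322,169),(281,237),.03),az((288,137),(245,207),.124))
A=[onz("top",p,.03) for p in((322,169),(281,237))];B=[onz("top",p,.122) for p in ((234,101),(185,173))]
print("front-mid",np.mean(A,0),"rear-mid",np.mean(B,0))
print("hole",tri(("top",(282,185)),("scene",(304.8,202.3))),onz("top",(282,185),.074),onz("scene",(304.8,202.3),.074))
to((.505,-.460,.32),tool(-33.5))
```

```text
(np.float64(147.7), np.float64(0.171)) (np.float64(148.3), np.float64(0.1677)) (np.float64(148.8), np.float64(0.1585))
front-mid [ 0.57099388 -0.30460368  0.03      ] rear-mid [ 0.68332162 -0.1257774   0.122     ]
hole [ 0.59817937 -0.26428903  0.07495666] [ 0.59762704 -0.26342647  0.074     ] [ 0.59978766 -0.26469823  0.074     ]
t 0.93 shift [-0.7277 -0.0765  0.0096] rot [-2.000e-04  4.000e-04  8.478e-01]
```

Call:
move_tool(moves={"motion":[[-0.728, -0.077, 0.01, 0, 0, 0.822, 1], [-0.728, -0.077, 0.01, 0, 0, 0.822, 1], [-0.728, -0.077, 0.01, 0, 0, 0.822, 1], [-0.728, -0.077, 0.01, 0, 0, 0.822, 1], [-0.728, -0.077, 0.01, 0, 0, 0.822, 1], [-0.728, -0.077, 0.01, 0, 0, 0.822, 1], [-0.728, -0.077, 0.01, 0, 0, 0.822, 1], [-0.728, -0.077, 0.01, 0, 0, 0.822, 1], [-0.728, -0.077, 0.01, 0, 0, 0.822, 1], [-0.728, -0.077, 0.01, 0, 0, 0.822, 1]]})

```text
t: 1.77
ee_pos: [0.4544, -0.1487, 0.3233]
orientation: [-2.747, -1.523, 0.0]
contact_force: [0.5, -0.1, -0.4]
width: 1.001
gripper_force: 0.0
```

Run:
```python
from h import *
to((.505,-.460,.28),tool(-32))
```

```text
t 1.77 shift [-0.2372  0.2079  0.0431] rot [-0.0007 -0.0001 -0.0001]
```

Call:
move_tool(moves={"motion":[[-0.237, 0.208, 0.043, 0, 0, 0, 1], [-0.237, 0.208, 0.043, 0, 0, 0, 1], [-0.237, 0.208, 0.043, 0, 0, 0, 1], [-0.237, 0.208, 0.043, 0, 0, 0, 1], [-0.237, 0.208, 0.043, 0, 0, 0, 1], [-0.237, 0.208, 0.043, 0, 0, 0, 1], [-0.237, 0.208, 0.043, 0, 0, 0, 1], [-0.237, 0.208, 0.043, 0, 0, 0, 1], [-0.237, 0.208, 0.043, 0, 0, 0, 1], [-0.237, 0.208, 0.043, 0, 0, 0, 1]]})

```text
t: 2.6
ee_pos: [0.5043, -0.4593, 0.2791]
orientation: [-2.748, -1.518, 0.002]
contact_force: [-0.8, 0.8, 0.1]
width: 0.999
gripper_force: 0.0
```

Run:
```python
from h import *
im=arm.grab_frame("wrist");cv2.imwrite("pics/w1.png",im[:,:,::-1])
h=cv2.cvtColor(im,cv2.COLOR_RGB2HSV);print(arm.state()['ee_pos'])
```

```text
[ 0.50516535 -0.45755356  0.27958722]
```

View pics/w1.png

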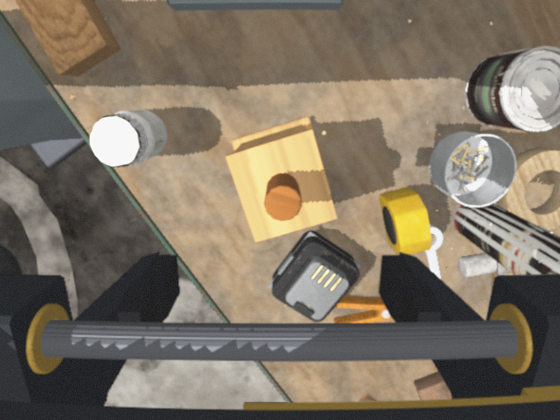

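Run:
```python
from h import *
print(onz("wrist",(283,205),.16),onz("wrist",(282,190),.135))
to((.5055,-.459,.124),tool(-32))
```

```text
[ 0.50816165 -0.46086823  0.16      ] [ 0.51041337 -0.45616696  0.135     ]
t 2.65 shift [-0.0012  0.0013  0.1556] rot [-0.0019 -0.0011 -0.0008]
```

Call:
move_tool(moves={"motion":[[-0.002, 0.003, 0.04, 0, 0, 0, 1], [-0.002, 0.003, 0.08, 0, 0, 0, 1], [-0.002, 0.003, 0.12, 0, 0, 0, 1], [-0.002, 0.003, 0.145, 0, 0, 0, 1], [-0.002, 0.003, 0.155, 0, 0, 0, 1], [-0.002, 0.003, 0.155, 0, 0, 0, 0], [-0.002, 0.003, 0.155, 0, 0, 0, 0], [-0.002, 0.003, 0.155, 0, 0, 0, 0], [-0.002, 0.003, 0.155, 0, 0, 0, 0], [-0.002, 0.003, 0.155, 0, 0, 0, 0]]})

```text
t: 3.48
ee_pos: [0.5078, -0.4622, 0.1275]
orientation: [2.745, 1.521, 0.002]
contact_force: [-0.9, -0.4, -0.8]
width: 0.645
gripper_force: 0.0
```

Call:
move_tool(moves={"motion":[[0, 0, 0, 0, 0, 0, 0], [0, 0, 0, 0, 0, 0, 0], [0, 0, 0, 0, 0, 0, 0]]})

```text
t: 3.73
ee_pos: [0.507, -0.4616, 0.1258]
orientation: [2.748, 1.522, 0.0]
contact_force: [0.2, -0.2, -1.0]
width: 0.417
gripper_force: 0.0
```

Call:
move_tool(moves={"motion":[[0, 0, 0, 0, 0, 0, 0], [0, 0, 0, 0, 0, 0, 0], [0, 0, 0, 0, 0, 0, 0], [0, 0, 0, 0, 0, 0, 0], [0, 0, 0, 0, 0, 0, 0]]})

```text
t: 4.15
ee_pos: [0.5069, -0.4614, 0.1256]
orientation: [-2.748, -1.522, -0.0]
contact_force: [-0.5, 0.9, 2.1]
width: 0.312
gripper_force: 30.0
```

Run:
```python
from h import *
im=arm.grab_frame("wrist");cv2.imwrite("pics/w2.png",im[:,:,::-1])
```

Call:
move_tool(moves={"motion":[[0, 0, -0.04, 0, 0, 0, 0], [0, 0, -0.08, 0, 0, 0, 0], [0, 0, -0.12, 0, 0, 0, 0], [0, 0, -0.12, 0, 0, 0, 0]]})

```text
t: 4.53
ee_pos: [0.5099, -0.4654, 0.2543]
orientation: [2.735, 1.515, 0.007]
contact_force: [0.6, -1.4, -1.6]
width: 0.306
gripper_force: 30.0
```

Add to h.py:
```python
H=np.array([.5985,-.2635,.074]);cx=np.array([.53,.848,0]);cx/=np.linalg.norm(cx);ez=np.array([0,0,1.])
C=H-(-.0625)*cx;C[2]=0
dn=.643*cx-.766*ez;TIP=.1056
def case(x,z,y=0): return C+cx*x+np.array([-cx[1],cx[0],0])*y+ez*z
```

Run:
```python
from h import *
to(H-dn*(.03+TIP),tool(-32,40)); to(H-dn*(.07+TIP),tool(-32,40))
```

```text
t 4.53 shift [ 0.1312 -0.0331  0.0754] rot [0.0148 0.7016 0.0046]
t 4.53 shift [ 0.1054 -0.0326  0.0449] rot [0.0148 0.7016 0.0046]
```

Call:
move_tool(moves={"motion":[[0.04, -0.03, 0, 0, 0.1, 0, 0], [0.08, -0.03, 0.0, 0, 0.22, 0, 0], [0.105, -0.033, 0.02, 0, 0.34, 0, 0], [0.105, -0.033, 0.04, 0.01, 0.46, 0, 0], [0.105, -0.033, 0.042, 0.01, 0.58, 0, 0], [0.105, -0.033, 0.042, 0.01, 0.7, 0, 0], [0.105, -0.033, 0.042, 0.01, 0.7, 0, 0], [0.105, -0.033, 0.042, 0.01, 0.7, 0, 0]]})

```text
t: 5.2
ee_pos: [0.5328, -0.357, 0.2016]
orientation: [-2.339, -1.288, -0.841]
contact_force: [0.6, 1.1, 0.2]
width: 0.309
gripper_force: 30.0
```

Run:
```python
from h import *
to(H-dn*(.015+TIP),tool(-32,40))
for n in("scene","wrist"): cv2.imwrite(f"pics/{n}2.png",arm.grab_frame(n)[:,:,::-1])
a=cv2.imread("pics/scene2.png")[120:300,240:420];b=cv2.imread("pics/wrist2.png")
cv2.imwrite("pics/v3.png",np.hstack([cv2.resize(a,(400,400)),cv2.resize(b,(400,300))[0:].repeat(1,0) if 0 else cv2.copyMakeBorder(cv2.resize(b,(400,300)),0,100,0,0,0)]))
```

```text
t 5.2 shift [0.0054 0.0065 0.0504] rot [-0.0082  0.0009 -0.0088]
```

View pics/v3.png

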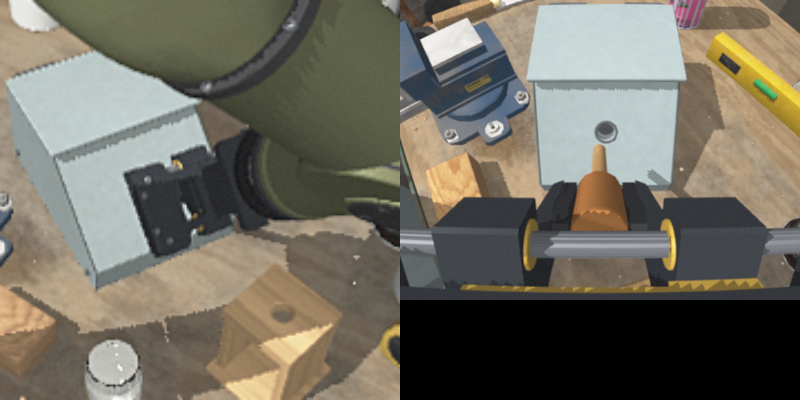

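Run:
```python
from h import *
im=cv2.imread("pics/wrist2.png").astype(int)
w=im[165:200,268:306].sum(2);m=(w<0.75*np.median(w)).astype(np.uint8)
k,l,st,ce=cv2.connectedComponentsWithStats(m);print([(st[i].tolist(),(ce[i]+[268,165]).round(1)) for i in range(1,k) if st[i][4]>20])
c=arm.camera_info("wrist");T=np.linalg.inv(np.array(c['T_tool_cam']));K=np.array([[c['fx'],0,c['cx']],[0,c['fy'],c['cy']],[0,0,1]])
s=arm.state();R0=Ro.from_rotvec(s['orientation'])
def pw(X): 
    return cv2.projectPoints(np.array([X],float),cv2.Rodrigues(T[:3,:3])[0],T[:3,3],K,np.array(c['distortion']))[0][0,0].round(1)
print("tip pred",pw([0,0,.1056]),"hole pred",pw(R0.inv().apply(H-s['ee_pos'])))
o,d=ray("wrist",(288,183));a=np.dot(H-o,dn)/np.dot(d,dn);print("hole seen",o+a*d,s['ee_pos'])
z=im[150:240,240:330].astype(np.uint8);cv2.imwrite("pics/z4.png",cv2.resize(z,(540,540)))
```

```text
[([6, 7, 25, 18, 304], array([286.2, 180.1]))]
tip pred [276.7 209.2] hole pred [285.2 187.8]
hole seen [ 0.60224692 -0.2620134   0.07672519] [ 0.53597647 -0.35357961  0.20437167]
```

View pics/z4.png

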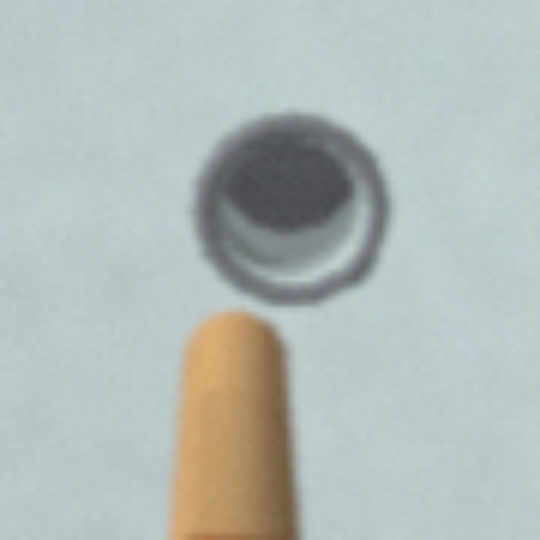

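Run:
```python
from h import *
s=arm.state();R0=Ro.from_rotvec(s['orientation']);
def intool(uv,z):
    o,d=ray("wrist",uv);o=R0.inv().apply(o-s['ee_pos']);d=R0.inv().apply(d);return o+d*(z-o[2])/d[2]
zh=R0.inv().apply(H-s['ee_pos'])
print("H tool",zh,"hole",intool((288.2,184.2),zh[2]),"tip",intool((279.3,209.8),.1056))
to(H,tool(-32,40))
```

```text
H tool [-1.94121704e-05  6.86924951e-03  1.70214908e-01] hole [0.0031692  0.00943281 0.17021491] tip [-0.00040208  0.00177815  0.1056    ]
t 5.3 shift [-0.      0.0069  0.1702] rot [-0.0093 -0.0007 -0.0011]
```

Call:
move_tool(moves={"motion":[[0.0025, 0.0077, 0.0, -0.009, 0, 0, 0], [0.0025, 0.0077, 0.03, -0.009, 0, 0, 0], [0.0025, 0.0077, 0.05, -0.009, 0, 0, 0], [0.0025, 0.0077, 0.06, -0.009, 0, 0, 0], [0.0025, 0.0077, 0.067, -0.009, 0, 0, 0], [0.0025, 0.0077, 0.074, -0.009, 0, 0, 0], [0.0025, 0.0077, 0.08, -0.009, 0, 0, 0], [0.0025, 0.0077, 0.08, -0.009, 0, 0, 0]]})

```text
t: 5.97
ee_pos: [0.5692, -0.3126, 0.1437]
orientation: [-2.34, -1.293, -0.853]
contact_force: [-0.4, -0.0, -1.1]
width: 0.309
gripper_force: 30.0
```

Run:
```python
from h import *
to(H-dn*TIP,tool(-32,40))
s=arm.state();print(Ro.from_rotvec(s['orientation']).inv().apply(s['contact_force']),s['width'])
cv2.imwrite("pics/w5.png",arm.grab_frame("wrist")[:,:,::-1][100:300,180:380])
```

```text
t 5.97 shift [-0.001  -0.0012 -0.0155] rot [-0.0006 -0.002  -0.0032]
[-0.87881859 -0.27728807  0.70950538] 0.3085064994400427
```

View pics/w5.png

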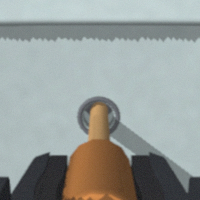

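Call:
move_tool(moves={"motion":[[0, 0, 0.01, 0, 0, 0, 0], [0, 0, 0.018, 0, 0, 0, 0], [0, 0, 0.022, 0, 0, 0, 0], [0, 0, 0.026, 0, 0, 0, 0], [0, 0, 0.029, 0, 0, 0, 0], [0, 0, 0.031, 0, 0, 0, 0], [0, 0, 0.033, 0, 0, 0, 0], [0, 0, 0.033, 0, 0, 0, 0]]})

```text
t: 6.68
ee_pos: [0.58, -0.2956, 0.1186]
orientation: [-2.342, -1.292, -0.853]
contact_force: [-3.1, -3.8, 3.9]
width: 0.308
gripper_force: 30.0
```

Run:
```python
from h import *
to(H-dn*TIP,tool(-32,40))
s=arm.state();print(Ro.from_rotvec(s['orientation']).inv().apply(s['contact_force']),s['width'])
cv2.imwrite("pics/w6.png",arm.grab_frame("wrist")[:,:,::-1])
```

```text
t 6.68 shift [-0.0002 -0.0013 -0.0477] rot [ 0.0004 -0.0014 -0.0039]
[-1.19484604 -0.58565602 -6.07665912] 0.3080153689168811
```

View pics/w6.png

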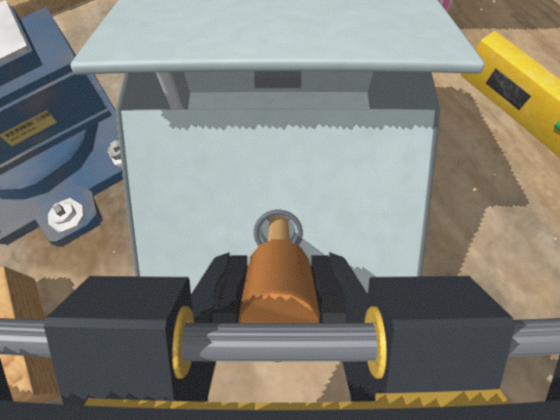

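Call:
move_tool(moves={"motion":[[0, 0, -0.02, 0, 0, 0, 0], [0, 0, -0.04, 0, 0, 0, 0], [0, 0, -0.058, 0, 0, 0, 0], [0, 0, -0.058, 0, 0, 0, 0], [0.03, 0, -0.056, 0, 0, 0, 0], [0.06, 0, -0.056, 0, 0, 0, 0], [0.075, 0, -0.054, 0, 0, 0, 0], [0.075, 0, -0.05, 0, 0, 0, 0], [0.075, 0, -0.05, 0, 0, 0, 0]]})

```text
t: 7.48
ee_pos: [0.5939, -0.2723, 0.2041]
orientation: [-2.338, -1.294, -0.851]
contact_force: [-1.4, 0.6, -0.7]
width: 0.309
gripper_force: 30.0
```

Add to h.py:
```python
CT=.065
def lidpose(th,phi,back=.006):
    p=np.radians(phi);z=np.array([np.sin(p),-np.cos(p)]);n=np.array([np.cos(p),np.sin(p)])
    E=np.array([.1-.125*np.cos(th),.118+.125*np.sin(th)])
    q=E-back*n-CT*z
    return case(q[0],q[1]),tool(-32,phi)
```

Run:
```python
from h import *
to(*lidpose(.4,40,.006))
s=arm.state();print(Ro.from_rotvec(s['orientation']).inv().apply(s['contact_force']),s['width'])
cv2.imwrite("pics/w7.png",arm.grab_frame("wrist")[:,:,::-1])
```

```text
t 7.48 shift [ 0.0138 -0.0007  0.0005] rot [-0.0025 -0.002  -0.0021]
[-0.66686231 -1.54119728  0.40834068] 0.30893847724732604
```

View pics/w7.png

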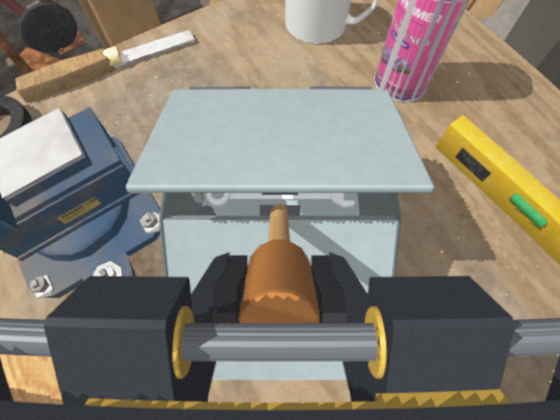

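Run:
```python
from h import *
for th in np.arange(.45,1.66,.15):
    print(th.round(2),end=' ');to(*lidpose(th,min(40,84-np.degrees(th)),.004))
```

```text
0.45 t 7.53 shift [ 0.0234 -0.0009 -0.0016] rot [-0.0019 -0.0008 -0.0047]
0.6 t 7.53 shift [ 0.041  -0.0009 -0.0079] rot [-0.0019 -0.0008 -0.0047]
0.75 t 7.53 shift [ 0.0593 -0.001  -0.0116] rot [-0.0019 -0.0008 -0.0047]
0.9 t 7.53 shift [ 0.0867 -0.0012 -0.0124] rot [-0.0023 -0.1329 -0.0046]
1.05 t 7.53 shift [ 0.1149 -0.0013 -0.0091] rot [-0.0026 -0.2829 -0.0044]
1.2 t 7.53 shift [ 0.1424 -0.0014 -0.0015] rot [-0.0029 -0.4329 -0.0042]
1.35 t 7.53 shift [ 0.1684 -0.0015  0.01  ] rot [-0.0033 -0.5829 -0.004 ]
1.5 t 7.53 shift [ 0.1925 -0.0016  0.0253] rot [-0.0036 -0.7329 -0.0038]
1.65 t 7.53 shift [ 0.2139 -0.0016  0.0441] rot [-0.0039 -0.8829 -0.0036]
```

Call:
move_tool(moves={"motion":[[0.012, 0, 0, 0, 0, 0, 0], [0.023, 0, -0.0015, 0, 0, 0, 0], [0.032, 0, -0.005, 0, 0, 0, 0], [0.041, 0, -0.008, 0, 0, 0, 0], [0.05, 0, -0.01, 0, 0, 0, 0], [0.059, 0, -0.0115, 0, 0, 0, 0], [0.073, 0, -0.012, 0, -0.066, 0, 0], [0.087, 0, -0.0125, 0, -0.133, 0, 0], [0.087, 0, -0.0125, 0, -0.133, 0, 0]]})

```text
t: 8.28
ee_pos: [0.6296, -0.2188, 0.2764]
orientation: [-2.427, -1.356, -0.716]
contact_force: [-0.9, -0.9, 3.1]
width: 0.309
gripper_force: 30.0
```

Run:
```python
from h import *
s=arm.state();print(Ro.from_rotvec(s['orientation']).inv().apply(s['contact_force']),s['width'])
cv2.imwrite("pics/w8.png",arm.grab_frame("wrist")[:,:,::-1])
for th in np.arange(.9,1.66,.15):
    print(th.round(2),end=' ');to(*lidpose(th,min(40,84-np.degrees(th)),.004))
```

```text
[ 0.66933566 -0.25797045 -3.28186696] 0.30894896915251446
0.9 t 8.33 shift [-0.0075 -0.0026  0.0023] rot [ 0.0017 -0.0048  0.0045]
1.05 t 8.33 shift [ 0.021  -0.0025  0.002 ] rot [ 0.002  -0.1548  0.0043]
1.2 t 8.33 shift [ 0.0492 -0.0024  0.0059] rot [ 0.0024 -0.3048  0.0042]
1.35 t 8.33 shift [ 0.0765 -0.0023  0.0141] rot [ 0.0027 -0.4548  0.004 ]
1.5 t 8.33 shift [ 0.1023 -0.0022  0.0262] rot [ 0.003  -0.6048  0.0038]
1.65 t 8.33 shift [ 0.126  -0.0021  0.0421] rot [ 0.0033 -0.7548  0.0036]
```

View pics/w8.png

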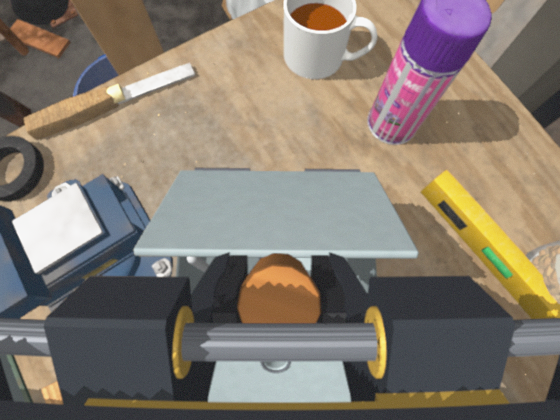

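Call:
move_tool(moves={"motion":[[-0.015, 0, -0.005, 0, 0, 0, 0], [-0.03, 0, -0.02, 0, 0, 0, 0], [-0.03, 0, -0.05, 0, 0, 0, 0], [-0.03, 0, -0.05, 0, 0, 0, 0], [-0.03, 0, -0.05, 0, 0, 0, 0]]})

```text
t: 8.75
ee_pos: [0.5959, -0.2725, 0.2964]
orientation: [-2.439, -1.337, -0.709]
contact_force: [0.4, 1.4, -1.4]
width: 0.309
gripper_force: 30.0
```

Run:
```python
from h import *
w7=cv2.imread("pics/w7.png");print("shaft",w7[225,278],"handle",w7[290,280],w7[265,280],"lid",w7[140,280],w7[187,280],"panel",w7[240,200],"offcut",w7[365,25])
im=arm.grab_frame("wrist")[:,:,::-1];cv2.imwrite("pics/w9.png",im)
for r in range(150,340,10): print(r,im[r,278].tolist(),im[r,200].tolist())
```

```text
shaft [101 144 181] handle [ 65 107 157] [ 57  96 141] lid [194 192 180] [205 206 186] panel [198 197 182] offcut [130 194 236]
150 [182, 180, 167] [179, 178, 166]
160 [189, 187, 173] [182, 179, 169]
170 [222, 221, 209] [209, 208, 194]
180 [79, 77, 74] [95, 93, 88]
190 [138, 140, 133] [237, 237, 237]
200 [147, 145, 137] [93, 94, 89]
210 [147, 145, 132] [89, 88, 82]
220 [134, 126, 125] [87, 84, 79]
230 [171, 169, 157] [164, 166, 152]
240 [208, 207, 191] [204, 203, 189]
250 [172, 180, 177] [209, 207, 191]
260 [43, 72, 106] [204, 202, 190]
270 [85, 153, 227] [203, 199, 187]
280 [68, 123, 182] [101, 98, 89]
290 [58, 95, 142] [64, 58, 58]
300 [59, 99, 146] [55, 54, 51]
310 [62, 105, 154] [49, 44, 43]
320 [59, 100, 149] [47, 44, 41]
330 [124, 118, 114] [85, 80, 81]
```

Create m.py:
```python
from h import *
def meas(im):
    i=im.astype(int)
    br=((i[:,:,2]-i[:,:,0]>45)&(abs(np.arange(560)-278)<60)[None,:]&(np.arange(420)>150)[:,None]&(np.arange(420)<345)[:,None]).astype(np.uint8)
    k,l,st,ce=cv2.connectedComponentsWithStats(br)
    j=1+np.argmax(st[1:,4]);m=l==j
    print("brown",st[j].tolist());print([(r,int(np.where(m[r])[0].min()),int(np.where(m[r])[0].max())) for r in range(st[j][1],st[j][1]+st[j][3],6)])
    # brightest lid front face strip / lid outline
    g=((i.min(2)>150)&(i[:,:,2]<=i[:,:,0])&(i[:,:,0]-i[:,:,2]<30)).astype(np.uint8)
    g=cv2.morphologyEx(g,cv2.MORPH_OPEN,np.ones((5,5),np.uint8))
    for c in cv2.findContours(g,0,2)[0]:
        if cv2.contourArea(c)>2500: print("grey",cv2.contourArea(c),cv2.approxPolyDP(c,6,True)[:,0].tolist())
```

Run:
```python
from m import *
for f in("w7","w8","w9"): print(f);meas(cv2.imread(f"pics/{f}.png"))
to(*lidpose(.75,40));print(arm.state()['ee_pos'])
```

```text
w7
brown [238, 205, 81, 118, 5904]
[(205, 276, 282), (211, 271, 286), (217, 270, 286), (223, 270, 286), (229, 269, 287), (235, 269, 287), (241, 268, 288), (247, 258, 298), (253, 253, 303), (259, 250, 306), (265, 249, 308), (271, 247, 310), (277, 246, 311), (283, 245, 312), (289, 244, 314), (295, 243, 315), (301, 242, 316), (307, 241, 317), (313, 240, 318), (319, 239, 318)]
grey 2555.0 [[315, 223], [373, 271], [391, 275], [396, 224]]
grey 4134.0 [[169, 275], [187, 275], [195, 285], [214, 256], [250, 254], [266, 241], [267, 223], [164, 220]]
grey 26026.5 [[127, 183], [432, 188], [383, 89], [174, 90]]
w8
brown [238, 254, 82, 69, 4524]
[(254, 272, 280), (260, 259, 295), (266, 255, 301), (272, 250, 305), (278, 246, 310), (284, 242, 313), (290, 241, 317), (296, 240, 319), (302, 239, 319), (308, 238, 319), (314, 240, 319), (320, 241, 316)]
grey 5001.5 [[209, 393], [217, 401], [349, 400], [341, 361], [292, 361], [279, 373], [258, 361], [217, 361]]
grey 19752.5 [[134, 248], [188, 261], [228, 251], [285, 252], [306, 269], [311, 254], [416, 256], [370, 173], [324, 173], [320, 181], [309, 173], [300, 184], [297, 172], [180, 171]]
w9
brown [238, 252, 82, 71, 4572]
[(252, 275, 281), (258, 261, 293), (264, 256, 301), (270, 252, 304), (276, 247, 307), (282, 244, 311), (288, 242, 315), (294, 240, 318), (300, 239, 319), (306, 238, 319), (312, 238, 319), (318, 240, 318)]
grey 6757.0 [[365, 230], [318, 229], [328, 222], [307, 198], [338, 202], [330, 197], [336, 184], [308, 191], [223, 184], [231, 190], [229, 198], [216, 191], [223, 203], [280, 197], [282, 216], [318, 224], [192, 230], [195, 279], [228, 251], [246, 254], [248, 267], [277, 249], [306, 269], [311, 254], [329, 251], [355, 267]]
grey 11683.5 [[154, 171], [397, 173], [362, 119], [190, 120]]
t 8.8 shift [ 0.0016 -0.0015  0.0562] rot [ 1.0e-04  1.3e-01 -6.9e-03]
[ 0.59614234 -0.27017699  0.2956907 ]
```

Add to h.py:
```python
def lid2(th,phid,back=.006,al=20,L=.039):
    f=lambda a:(np.array([np.sin(np.radians(a)),-np.cos(np.radians(a))]),np.array([np.cos(np.radians(a)),np.sin(np.radians(a))]))
    z,n=f(phid);zt,_=f(phid+al)
    E=np.array([.1-.125*np.cos(th),.118+.125*np.sin(th)])
    q=E-back*n-L*z+.011*zt
    return case(q[0],q[1]),tool(-32,phid+al)
```

Run:
```python
from h import *
to(*lid2(.75,20,.03));to(*lid2(.75,20,.014))
for th in np.arange(.8,1.66,.1):
    print(th.round(2),end=' ');to(*lid2(th,min(20,84-np.degrees(th)),.004))
```

```text
t 8.8 shift [-0.0034 -0.0015  0.0862] rot [ 1.0e-04  1.3e-01 -6.9e-03]
t 8.8 shift [ 0.0122 -0.0016  0.0897] rot [ 1.0e-04  1.3e-01 -6.9e-03]
0.8 t 8.8 shift [ 0.028  -0.0017  0.0905] rot [ 1.0e-04  1.3e-01 -6.9e-03]
0.9 t 8.8 shift [ 0.0404 -0.0018  0.0886] rot [ 1.0e-04  1.3e-01 -6.9e-03]
1.0 t 8.8 shift [ 0.0528 -0.0019  0.0879] rot [ 1.0e-04  1.3e-01 -6.9e-03]
1.1 t 8.8 shift [ 0.0653 -0.0019  0.0885] rot [ 1.0e-04  1.3e-01 -6.9e-03]
1.2 t 8.8 shift [ 0.08   -0.002   0.0909] rot [-0.0002  0.047  -0.0069]
1.3 t 8.8 shift [ 0.0948 -0.0021  0.0949] rot [-0.0005 -0.053  -0.0068]
1.4 t 8.8 shift [ 0.1091 -0.0022  0.1004] rot [-0.0009 -0.153  -0.0068]
1.5 t 8.8 shift [ 0.1229 -0.0023  0.1073] rot [-0.0012 -0.253  -0.0068]
1.6 t 8.8 shift [ 0.1358 -0.0024  0.1155] rot [-0.0016 -0.353  -0.0067]
```

Call:
move_tool(moves={"motion":[[-0.005, -0.001, 0.03, 0, 0.1, 0, 0], [-0.005, -0.001, 0.065, 0, 0.13, 0, 0], [-0.004, -0.001, 0.087, 0, 0.13, 0, 0], [-0.004, -0.001, 0.087, 0, 0.13, 0, 0], [0.012, -0.001, 0.09, 0, 0.13, 0, 0], [0.02, -0.001, 0.09, 0, 0.13, 0, 0], [0.028, -0.0015, 0.09, 0, 0.13, 0, 0], [0.034, -0.0015, 0.089, 0, 0.13, 0, 0], [0.04, -0.0015, 0.0885, 0, 0.13, 0, 0], [0.04, -0.0015, 0.0885, 0, 0.13, 0, 0]]})

```text
t: 9.63
ee_pos: [0.6403, -0.1986, 0.246]
orientation: [-2.343, -1.296, -0.853]
contact_force: [-2.3, -2.4, -0.6]
width: 0.307
gripper_force: 30.0
```

Add to m.py:
```python
def look(n):
    s=arm.state();print("Ftool",Ro.from_rotvec(s['orientation']).inv().apply(s['contact_force']).round(1))
    im=arm.grab_frame("wrist")[:,:,::-1];cv2.imwrite(f"pics/{n}.png",im);meas(im)
```

Run:
```python
from m import *
look("w10")
for th in np.arange(.9,1.66,.1):
    print(th.round(2),end=' ');to(*lid2(th,min(20,84-np.degrees(th)),.004))
```

```text
Ftool [-2.9 -0.7 -1.6]
brown [219, 151, 119, 54, 5362]
[(151, 219, 337), (157, 221, 337), (163, 220, 337), (169, 230, 337), (175, 227, 337), (181, 234, 337), (187, 234, 337), (193, 246, 337), (199, 253, 337)]
grey 5273.0 [[209, 393], [220, 401], [347, 400], [341, 361], [217, 361]]
0.9 t 9.68 shift [-0.0031 -0.0012  0.0008] rot [ 0.0025  0.0009 -0.0016]
1.0 t 9.68 shift [ 0.0094 -0.0012  0.0018] rot [ 0.0025  0.0009 -0.0016]
1.1 t 9.68 shift [ 0.0217 -0.0013  0.004 ] rot [ 0.0025  0.0009 -0.0016]
1.2 t 9.68 shift [ 0.0359 -0.0013  0.0083] rot [ 0.0025 -0.0821 -0.0017]
1.3 t 9.68 shift [ 0.0501 -0.0013  0.0142] rot [ 0.0024 -0.1821 -0.0018]
1.4 t 9.68 shift [ 0.0636 -0.0014  0.0215] rot [ 0.0023 -0.2821 -0.0019]
1.5 t 9.68 shift [ 0.0763 -0.0014  0.0301] rot [ 0.0022 -0.3821 -0.002 ]
1.6 t 9.68 shift [ 0.0881 -0.0014  0.0399] rot [ 0.0021 -0.4821 -0.0021]
```

Call:
move_tool(moves={"motion":[[0.009, 0, 0.002, 0, 0, 0, 0], [0.015, 0, 0.003, 0, 0, 0, 0], [0.022, 0, 0.004, 0, 0, 0, 0], [0.029, 0, 0.006, 0, -0.04, 0, 0], [0.036, 0, 0.008, 0, -0.08, 0, 0], [0.043, 0, 0.011, 0, -0.13, 0, 0], [0.05, 0, 0.014, 0, -0.18, 0, 0], [0.05, 0, 0.014, 0, -0.18, 0, 0]]})

```text
t: 10.35
ee_pos: [0.6675, -0.1536, 0.268]
orientation: [-2.46, -1.371, -0.656]
contact_force: [-0.4, -1.2, 1.1]
width: 0.307
gripper_force: 30.0
```

Run:
```python
from m import *
import numpy as np
s=arm.state();print("Ftool",Ro.from_rotvec(s['orientation']).inv().apply(s['contact_force']).round(1))
im=arm.grab_frame("wrist")[:,:,::-1];cv2.imwrite("pics/w11.png",im)
i=im.astype(int)
for r in range(150,340,8): print(r,[i[r,c].tolist() for c in(150,200,278,350)])
for th in np.arange(1.3,1.76,.1):
    print(th.round(2),end=' ');to(*lid2(th,min(20,84-np.degrees(th)),.004))
```

```text
Ftool [-0.5  0.3 -1.5]
150 [[140, 157, 177], [133, 157, 178], [141, 175, 198], [139, 174, 203]]
158 [[147, 170, 185], [130, 152, 167], [149, 177, 195], [137, 172, 198]]
166 [[151, 173, 188], [151, 173, 187], [136, 166, 188], [118, 152, 179]]
174 [[157, 180, 195], [146, 166, 180], [143, 174, 196], [116, 146, 176]]
182 [[151, 173, 186], [138, 161, 179], [143, 170, 194], [119, 152, 180]]
190 [[145, 167, 186], [140, 165, 182], [129, 158, 176], [129, 160, 187]]
198 [[139, 162, 180], [144, 163, 180], [138, 166, 191], [128, 159, 183]]
206 [[134, 156, 177], [139, 158, 176], [128, 159, 184], [139, 168, 196]]
214 [[133, 155, 171], [142, 165, 183], [139, 167, 192], [142, 178, 205]]
222 [[122, 148, 170], [152, 171, 184], [126, 156, 177], [142, 175, 199]]
230 [[121, 144, 161], [141, 162, 178], [130, 158, 179], [145, 175, 197]]
238 [[140, 165, 180], [121, 135, 145], [154, 174, 194], [155, 186, 208]]
246 [[125, 139, 146], [103, 100, 92], [82, 145, 218], [1
[... 386 characters left out ...]
, 142], [57, 53, 49]]
302 [[57, 52, 52], [58, 55, 51], [59, 97, 146], [53, 49, 45]]
310 [[58, 56, 51], [38, 33, 36], [58, 99, 145], [58, 58, 51]]
318 [[53, 48, 49], [50, 47, 44], [53, 89, 131], [46, 41, 44]]
326 [[82, 77, 72], [73, 72, 69], [97, 94, 91], [98, 91, 93]]
334 [[81, 77, 73], [89, 84, 83], [152, 148, 142], [149, 144, 140]]
1.3 t 10.4 shift [-0.0033 -0.0002 -0.0016] rot [-0.0011 -0.0055  0.0021]
1.4 t 10.4 shift [ 0.0113 -0.0001  0.0032] rot [-0.001  -0.1055  0.0022]
1.5 t 10.4 shift [ 0.0254 -0.0001  0.0095] rot [-0.0009 -0.2055  0.0022]
1.6 t 10.4 shift [ 0.0387 -0.0001  0.0171] rot [-0.0008 -0.3055  0.0023]
1.7 t 10.4 shift [ 0.0512 -0.      0.0259] rot [-0.0007 -0.4055  0.0023]
```

Call:
move_tool(moves={"motion":[[0.004, 0, 0.001, 0, -0.05, 0, 0], [0.011, 0, 0.003, 0, -0.1, 0, 0], [0.018, 0, 0.006, 0, -0.15, 0, 0], [0.025, 0, 0.0095, 0, -0.2, 0, 0], [0.032, 0, 0.013, 0, -0.25, 0, 0], [0.036, 0, 0.015, 0, -0.28, 0, 0], [0.036, 0, 0.015, 0, -0.28, 0, 0]]})

```text
t: 10.98
ee_pos: [0.6861, -0.1231, 0.2698]
orientation: [-2.629, -1.459, -0.314]
contact_force: [-1.0, -0.3, 1.7]
width: 0.306
gripper_force: 30.0
```

Run:
```python
from m import *
s=arm.state();print("Ftool",Ro.from_rotvec(s['orientation']).inv().apply(s['contact_force']).round(1))
im=arm.grab_frame("wrist")[:,:,::-1];cv2.imwrite("pics/w12.png",im)
for f in("w11","w12"):
  im=cv2.imread(f"pics/{f}.png");i=im.astype(int)
  g=((i[:,:,2]<=i[:,:,0])&(i.min(2)>75)&(i[:,:,0]-i[:,:,2]<30)).astype(np.uint8);g[322:]=0
  g=cv2.morphologyEx(g,cv2.MORPH_OPEN,np.ones((3,3),np.uint8))
  for c in cv2.findContours(g,0,2)[0]:
    if cv2.contourArea(c)>400: print(f,cv2.contourArea(c),cv2.approxPolyDP(c,4,True)[:,0].tolist())
for th in np.arange(1.5,1.76,.1):
    print(th.round(2),end=' ');to(*lid2(th,min(20,84-np.degrees(th)),.004))
```

```text
Ftool [-0.4 -0.7 -1.8]
w11 3047.0 [[300, 243], [311, 254], [330, 251], [343, 256], [365, 291], [368, 277], [382, 276], [383, 269], [454, 267], [454, 259], [385, 243]]
w11 3097.5 [[258, 242], [197, 239], [137, 251], [126, 246], [107, 256], [106, 265], [175, 267], [194, 287], [216, 255], [246, 254]]
w12 10643.5 [[106, 266], [107, 276], [189, 277], [193, 288], [214, 256], [227, 251], [246, 254], [255, 244], [277, 237], [292, 239], [312, 254], [342, 255], [365, 291], [371, 276], [453, 276], [457, 270], [388, 235], [352, 233], [367, 230], [354, 223], [270, 222], [205, 223]]
w12 603.0 [[95, 197], [78, 210], [65, 198], [74, 217], [67, 229], [85, 223], [88, 231], [95, 231]]
1.5 t 11.03 shift [-0.0085  0.     -0.004 ] rot [-0.0034  0.0759 -0.0015]
1.6 t 11.03 shift [ 0.0064  0.     -0.0004] rot [-0.0035 -0.0241 -0.0014]
1.7 t 11.03 shift [0.0209 0.     0.0047] rot [-0.0036 -0.1241 -0.0012]
```

Call:
move_tool(moves={"motion":[[0.004, 0, 0.001, 0, 0, 0, 0], [0.007, 0, 0.001, 0, 0, 0, 0], [0.007, 0, 0.001, 0, 0, 0, 0]]})

```text
t: 11.28
ee_pos: [0.6883, -0.1207, 0.27]
orientation: [-2.634, -1.452, -0.312]
contact_force: [-0.9, 0.0, -0.2]
width: 0.307
gripper_force: 30.0
```

Call:
move_tool(moves={"motion":[[0.004, 0, 0.001, 0, 0, 0, 0], [0.007, 0, 0.001, 0, 0, 0, 0], [0.007, 0, 0.001, 0, 0, 0, 0]]})

```text
t: 11.53
ee_pos: [0.6925, -0.1147, 0.2711]
orientation: [-2.634, -1.454, -0.311]
contact_force: [-1.0, -2.1, -0.1]
width: 0.307
gripper_force: 30.0
```

Call:
move_tool(moves={"motion":[[0.004, 0, 0.001, 0, 0, 0, 0], [0.007, 0, 0.001, 0, 0, 0, 0], [0.007, 0, 0.001, 0, 0, 0, 0]]})

```text
t: 11.78
ee_pos: [0.697, -0.1073, 0.2722]
orientation: [-2.633, -1.456, -0.314]
contact_force: [-1.3, -2.3, 2.6]
width: 0.308
gripper_force: 30.0
```

Call:
move_tool(moves={"motion":[[0.004, 0, 0.001, 0, 0, 0, 0], [0.006, 0, 0.001, 0, 0, 0, 0], [0.006, 0, 0.001, 0, 0, 0, 0]]})

```text
t: 12.03
ee_pos: [0.7001, -0.1022, 0.2725]
orientation: [-2.633, -1.456, -0.314]
contact_force: [-0.6, -0.7, 0.7]
width: 0.309
gripper_force: 30.0
```

Run:
```python
from m import *
im=arm.grab_frame("wrist")[:,:,::-1];cv2.imwrite("pics/w13.png",im);i=im.astype(int)
print(arm.state()['ee_pos'])
g=((i[:,:,2]<=i[:,:,0])&(i.min(2)>75)&(i[:,:,0]-i[:,:,2]<30)).astype(np.uint8);g[322:]=0
g=cv2.morphologyEx(g,cv2.MORPH_OPEN,np.ones((3,3),np.uint8))
for c in cv2.findContours(g,0,2)[0]:
    if cv2.contourArea(c)>400: print(cv2.contourArea(c),cv2.approxPolyDP(c,4,True)[:,0].tolist())
meas(im)
```

```text
[ 0.70006564 -0.10229694  0.27262952]
1192.5 [[313, 244], [318, 254], [331, 251], [346, 259], [369, 259], [349, 262], [365, 288], [371, 275], [400, 275], [353, 244]]
1131.0 [[243, 244], [207, 244], [158, 275], [187, 275], [193, 289], [208, 262], [192, 259], [211, 259], [227, 251], [240, 254]]
644.0 [[66, 220], [75, 239], [66, 252], [88, 247], [91, 260], [97, 259], [90, 244], [96, 238], [92, 232], [99, 233], [95, 220], [77, 232]]
brown [219, 151, 119, 172, 13426]
[(151, 227, 337), (157, 223, 337), (163, 225, 337), (169, 228, 337), (175, 231, 337), (181, 242, 337), (187, 250, 337), (193, 255, 337), (199, 256, 337), (205, 262, 337), (211, 263, 337), (217, 274, 337), (223, 279, 337), (229, 272, 337), (235, 256, 320), (241, 250, 308), (247, 245, 311), (253, 243, 315), (259, 241, 316), (265, 240, 317), (271, 240, 318), (277, 241, 317), (283, 242, 316), (289, 243, 315), (295, 245, 313), (301, 246, 312), (307, 247, 311), (313, 249, 309), (319, 250, 307)]
```

Call:
move_tool(moves={"motion":[[-0.03, 0, -0.008, 0, 0, 0, 0], [-0.06, 0, -0.016, 0, 0, 0, 0], [-0.09, 0, -0.03, 0, 0, 0, 0], [-0.11, 0, -0.06, 0, 0, 0, 0], [-0.12, 0, -0.09, 0, 0, 0, 0], [-0.14, 0, -0.1, 0, 0, 0, 0], [-0.14, 0, -0.1, 0, 0, 0, 0]]})

```text
t: 12.67
ee_pos: [0.6136, -0.244, 0.3395]
orientation: [-2.644, -1.45, -0.315]
contact_force: [0.1, -1.2, -1.6]
width: 0.308
gripper_force: 30.0
```

Run:
```python
from m import *
im=arm.grab_frame("wrist")[:,:,::-1];cv2.imwrite("pics/w14.png",im);i=im.astype(int)
s=arm.state();print(s['ee_pos'],s['width'])
for n in("top","scene"): cv2.imwrite(f"pics/{n}14.png",arm.grab_frame(n)[:,:,::-1])
for nm,im in(("w",im),("top",cv2.imread("pics/top14.png")),("scene",cv2.imread("pics/scene14.png"))):
  i=im.astype(int);g=((i[:,:,2]<i[:,:,0]-4)&(i.min(2)>75)&(i[:,:,0]-i[:,:,2]<30)).astype(np.uint8)
  g=cv2.morphologyEx(g,cv2.MORPH_OPEN,np.ones((3,3),np.uint8))
  for c in cv2.findContours(g,0,2)[0]:
    if cv2.contourArea(c)>600: print(nm,cv2.contourArea(c),cv2.approxPolyDP(c,4,True)[:,0].tolist())
meas(cv2.imread("pics/w14.png"))
for th in(1.4,1.5,1.6):
  for y in(-.088,.088): 
    p=case(.1-.125*np.cos(th),.118+.125*np.sin(th),y);print(th,y,proj("top",p).round(),proj("scene",p).round())
```

```text
[ 0.61436109 -0.24075491  0.33789125] 0.30563372899627694
w 4847.5 [[375, 345], [368, 341], [373, 335], [369, 326], [367, 341], [360, 328], [355, 332], [347, 327], [343, 335], [349, 339], [334, 347], [326, 344], [335, 344], [333, 338], [341, 336], [332, 327], [326, 327], [326, 336], [321, 335], [322, 327], [310, 335], [306, 330], [305, 337], [301, 331], [290, 331], [295, 335], [280, 337], [282, 342], [276, 336], [283, 330], [275, 328], [274, 334], [268, 331], [273, 327], [262, 328], [263, 333], [253, 328], [254, 336], [251, 329], [243, 329], [237, 342], [240, 334], [235, 328], [228, 332], [229, 328], [218, 327], [222, 336], [214, 340], [211, 333], [187, 328], [183, 354], [203, 354], [202, 360], [207, 354], [216, 360], [235, 358], [235, 352], [243, 351], [240, 359], [294, 359], [288, 355], [292, 352], [296, 359], [374, 358]]
w 2259.0 [[0, 352], [36, 354], [36, 345], [52, 349], [65, 341], [66, 334], [79, 345], [93, 333], [98, 340], [123, 343],
[... 2102 characters left out ...]
, 318), (280, 241, 317), (286, 242, 316), (292, 244, 314), (298, 245, 313), (304, 246, 312), (310, 247, 311), (316, 246, 312), (322, 244, 315)]
grey 16906.5 [[356, 121], [343, 127], [339, 112], [280, 112], [262, 128], [261, 120], [240, 114], [240, 131], [215, 114], [215, 165], [234, 175], [215, 179], [215, 193], [196, 200], [205, 247], [249, 243], [272, 230], [351, 228], [357, 193], [339, 193], [337, 184], [349, 188], [356, 176], [356, 149], [347, 148], [357, 141], [347, 130], [355, 131]]
1.4 -0.088 [239.  75.] [311. 100.]
1.4 0.088 [181. 160.] [240. 123.]
1.5 -0.088 [233.  71.] [308.  97.]
1.5 0.088 [174. 156.] [238. 119.]
1.6 -0.088 [226.  67.] [306.  94.]
1.6 0.088 [168. 152.] [235. 116.]
```

Add to h.py:
```python
def standpose(al,hz,xy,yaw=-32):
    "dowel vertical (turned al in the grip), tip hz above stand top"
    R=tool(yaw,al);return np.array([*xy,.11+hz+.09+.0266-.0])+R.apply([0,0,.011]),R
```

Run:
```python
from h import *
q=[(133,98),(308,142),(278,304),(97,262)]
print("stand top centre",np.mean([onz("top",(340+a/4.222-.4,180+b/4.222-.4),.11) for a,b in q],0))
q=[(545,55),(672,153),(575,248),(443,150)]
print("scene",np.mean([onz("scene",(325+(a-380)/4.222-.4,225+b/4.222-.4),.11) for a,b in q],0))
to(*standpose(47,.05,(.507,-.461)))
```

```text
stand top centre [ 0.50510774 -0.45910545  0.11      ]
scene [ 0.50624016 -0.46196794  0.11      ]
t 12.82 shift [-0.2487  0.0277  0.0081] rot [-0.0024  0.5808 -0.0032]
```

Call:
move_tool(moves={"motion":[[-0.04, 0.005, 0, 0, 0.12, 0, 0], [-0.08, 0.01, 0, 0, 0.24, 0, 0], [-0.12, 0.015, 0, 0, 0.36, 0, 0], [-0.16, 0.02, 0, 0, 0.48, 0, 0], [-0.2, 0.025, 0.004, 0, 0.58, 0, 0], [-0.23, 0.028, 0.008, 0, 0.58, 0, 0], [-0.249, 0.028, 0.008, 0, 0.58, 0, 0], [-0.249, 0.028, 0.008, 0, 0.58, 0, 0], [-0.249, 0.028, 0.008, 0, 0.58, 0, 0]]})

```text
t: 13.57
ee_pos: [0.5112, -0.4558, 0.2689]
orientation: [-2.252, -1.242, -0.975]
contact_force: [0.7, 0.8, -0.3]
width: 0.307
gripper_force: 30.0
```

Add to m.py:
```python
def dow(n,tag):
    im=arm.grab_frame(n)[:,:,::-1];cv2.imwrite(f"pics/{n}{tag}.png",im);i=im.astype(int)
    X=proj(n,(.507,-.461,.2)).astype(int);x0,y0=X-45
    h=cv2.cvtColor(im,cv2.COLOR_BGR2HSV)[y0:y0+100,x0:x0+90]
    return im,x0,y0,h
```

Run:
```python
from m import *
to(*standpose(47,.05,(.506,-.4605)))
for n in("top","scene"):
    im,x0,y0,h=dow(n,15)
    print(n,x0,y0,"expected handle end/shoulder/tip",[proj(n,(.506,-.4605,z)).round(1) for z in(.30,.25,.16)])
    # rows of hue/sat classes: H handle, s shaft/stand, . other
    for r in range(0,100,4): print("".join('H' if 6<=a[0]<=14 and a[1]>130 else 's' if 10<=a[0]<=20 and a[1]>75 and a[2]>110 else '.' for a in h[r,::2].astype(int)))
```

```text
t 13.57 shift [ 0.001  -0.0019  0.0008] rot [-0.0007  0.0007 -0.0047]
top 356 172 expected handle end/shoulder/tip [array([420.4, 206.5]), array([410.4, 212.8]), array([395.5, 222.3])]
s............................................
.............................................
.............................................
.............................................
.............................................
.............................................
.............................................
............................HHHHHHH..........
.......sssss...............HHHHHHHHH.........
......sssssssssssss.......HHHHHHHHHH.........
..sss.ssssssssssssssss...HHHHHHHHHHs.s.......
.sss..sssssssssssssss.........HH...s.........
.ss...sssssssssssssss...............s...s....
.s...ssssssssssss.sss........................
ss...sssssssssssssssssssss...................
s....ssssssssssssssssssssss..................
s...sssssssssssssssssssssss......
[... 947 characters left out ...]
..........
............................s................
.............................................
.............................................
.............................................
.............................................
............s..s.............................
...........sssssss....ssssss.................
........ssssssssssssssssssssss...............
......ssssssssssss...ssssssssssss............
.......ssssssssssss..ssssssssssss............
......ssssssssssssssssssssssssss.............
......sssssssssssssssssssssssss..............
.....sssssssssssssssssssssssss...........s...
.....sssssssssssssssssssssssss...............
...sssssssssssssssssssssssssss...............
```

Run:
```python
from m import *
im=cv2.imread("pics/scene15.png");h=cv2.cvtColor(im,cv2.COLOR_BGR2HSV).astype(int)
print(proj("scene",(.506,-.4605,.11)))
for r in range(200,268,3): print(r,"".join('%x'%min(15,h[r,c,1]//16) for c in range(345,405)),"".join('%x'%(h[r,c,2]//16) for c in range(345,405)))
```

```text
[366.21121576 259.82955891]
200 434433434344343334444444444443343444343343443443444444344434 777777777777777777777777777777777777777777777767767777676677
203 333443434433444433443334444333344333344343434444344444444343 666666677767776766666666666666666666666667676776677777777777
206 334333433433343443433344333334334343344334343334343443343333 555565566666666666666666666666666666666666666666666676667667
209 313110114434333344343443343434333344334443343333434434334333 632222334455555555555555656666666666666666666665555666666666
212 330301011111111100133344343333334343333333434433333444434210 8f3223222333333334444555444555554555555555555555555555555433
215 243011111201212100010111112112212110000010010010000100000000 566322223333333356533333333333332222322333333333467798644455
218 143331111101211101011111111111101112112110000000000100000000 866622222222333333333333333333322222333222344455568987444554
221 133333211113110001111111102111111022111101021111110010000010 565662222223335653333333333333332222333222333332222222222233
224 333343522011200001011111111111011110011111121201211111001111
[... 1125 characters left out ...]
332333333 aaadfffffffcfaaa822223333332469aa999bbbc866abbbbbaaaaaaaaaaa
254 465566666566666665566666666655556666656543333223323333333322 aabbabbbbbaaaaa9aaaa99abbaaaaaaaaa9999998766666bbaa9aaaaa999
257 566666565656566666655566656666656656566656554333333333333332 a999abbbbbbbbbbaaaa9999999aaaaaaaaaaaa999999876666baaa9999aa
260 566655566666666665433333565565566565556656665665433323333333 99aa9999abbbbbbba9bcbcca7878999aaaaaaaaaaa999999866666656666
263 665666656656655665533333335655565555566666565566533333333333 9aa9aaaa999abbbbbb9666766679aa999999aaaaaaaaaaa9777767776666
266 656655666555665666666666665666656656565565556553443343333333 88889a9999a999aabbbbbbbbbbaaa99aaa999999aaaa9987667776667766
```

Run:
```python
from m import *
im=cv2.imread("pics/top15.png");h=cv2.cvtColor(im,cv2.COLOR_BGR2HSV).astype(int)
for r in range(192,236,2): print(r,"".join('H' if 5<=h[r,c,0]<=16 and h[r,c,1]>120 else '.' for c in range(385,440)),"".join('%x'%(h[r,c,2]//16) for c in range(385,440)))
print(onz("scene",(367,261.7),.11))
for a in (37,42,47,52,57):
    e=np.radians(47-a); g=np.array([.506,-.4605,.2766]); ax=np.array([*(-np.sin(e)*cx[:2]),np.cos(e)])
    print(a,[proj("top",g+ax*k).round(1) for k in(.025,-.025,-.115)])
```

```text
192 ....................................................... 6666666666666666565555555333322322233333333445666788888
194 ....................................................... 6666666666666666666666654222222222222333333333333333333
196 ....................................................... 6666666666666666666666642222223443332222333333333333333
198 ...........................HHHHHHHHHHHH................ 666666666666666666666665323569aaaaa98754332333333333333
200 ..........................HHHHHHHHHHHHHHH.............. 666665666566666666556656658abbbbaaa99aa9742233333333323
202 ........................HHHHHHHHHHHHHHHHHH............. 66666666666666665656655569bbbbaaaa9aaaaaa85222333332221
204 .......................HHHHHHHHHHHHHHHHHHHH............ 6666666656565666555555558abbaa9aaaaaaaaaaa8421222221222
206 ......................HHHHHHHHHHHHHHHHHHHHH............ 9887666666666565666554558aaaaaaaaaaaaaabaa9643222212224
208 ....................HHHHHHHHHHHHHHHHHHHHHHH............ ddddda87767666666655555669aaaaaaaaaabbbbba8656677643347
210 ....................HHHHHHHHHHHHHHHHHHHHHH..........
[... 1154 characters left out ...]
......... 8888888779999999999999998887643221222222222222222222222
232 ....................................................... 8888888999999999999999999899988875322222222222222222223
234 ....................................................... aa99aaaaaaaaaaaaa9a999999888888766555432222222222222332
[ 0.50278866 -0.46374333  0.11      ]
37 [array([423.3, 207.8]), array([408.3, 211.1]), array([386. , 216.1])]
42 [array([422.1, 207. ]), array([409.5, 211.9]), array([390.8, 219.1])]
47 [array([420.7, 206.2]), array([410.7, 212.6]), array([395.8, 222.1])]
52 [array([419.4, 205.5]), array([412. , 213.3]), array([400.9, 225. ])]
57 [array([418. , 204.8]), array([413.3, 214. ]), array([406.1, 227.8])]
```

Run:
```python
from h import *
for y in(-12,3,18): to(*standpose(48,.06,(.506,-.4615),y))
```

```text
t 13.67 shift [ 0.0043 -0.0045 -0.0074] rot [ 0.2556  0.0173 -0.2362]
t 13.67 shift [ 0.0037 -0.0064 -0.0081] rot [ 0.4486  0.0167 -0.413 ]
t 13.67 shift [ 0.0027 -0.008  -0.0092] rot [ 0.6417  0.016  -0.5899]
```

Call:
move_tool(moves={"motion":[[0.004, -0.003, -0.007, 0.09, 0.006, -0.08, 0], [0.004, -0.004, -0.0075, 0.18, 0.012, -0.165, 0], [0.004, -0.005, -0.008, 0.27, 0.016, -0.25, 0], [0.004, -0.006, -0.008, 0.36, 0.016, -0.33, 0], [0.0035, -0.0065, -0.0085, 0.45, 0.016, -0.413, 0], [0.003, -0.007, -0.009, 0.54, 0.016, -0.5, 0], [0.003, -0.008, -0.009, 0.64, 0.016, -0.59, 0], [0.003, -0.008, -0.009, 0.64, 0.016, -0.59, 0], [0.003, -0.008, -0.009, 0.64, 0.016, -0.59, 0], [0.003, -0.008, -0.009, 0.64, 0.016, -0.59, 0]]})

```text
t: 14.5
ee_pos: [0.4907, -0.4353, 0.2712]
orientation: [-1.427, -1.946, -0.628]
contact_force: [-0.5, 0.2, -1.8]
width: 0.31
gripper_force: 30.0
```

Run:
```python
from m import *
print(arm.state()['joint_pos'].round(2))
to(*standpose(48,.06,(.506,-.4615),18))
im=arm.grab_frame("top")[:,:,::-1];cv2.imwrite("pics/top16.png",im);h=cv2.cvtColor(im,cv2.COLOR_BGR2HSV).astype(int)
print([proj("top",(.506,-.4615,z)).round(1) for z in(.31,.26,.17,.11)])
for r in range(192,240,2): print(r,"".join('H' if 5<=h[r,c,0]<=16 and h[r,c,1]>120 else '%x'%(h[r,c,1]//16) for c in range(375,440)),"".join('%x'%(h[r,c,2]//16) for c in range(375,440)))
```

```text
[ 0.89  1.2  -0.34  0.57 -0.15  2.09  0.92]
t 14.5 shift [-0.0088  0.0068 -0.0211] rot [ 0.0146  0.0192 -0.0025]
[array([423.3, 205.1]), array([413. , 211.6]), array([397.6, 221.3]), array([389.2, 226.7])]
192 44334333433433443344343443444444444332011212211210256553123436887 66666666666666666666666666666666666554434443344444568aa8764334677
194 33333343333334444434344334334444420122212222212216761110103899aa9 66666666666666666666666666666666644444444444333336666788766888897
196 33434333333333443444443344444310111222121112211211110011110499aa9 66666666666666666666666666666544444444444444433333223578876667888
198 33333433334333343343444344302122222222212221265301010011101002357 66666666666666666666666665544444444444443333333212222367877543345
200 34433333333444434443332012213111121211010114677875421001111110001 66666666666666666666554444444444444443322235555543221236788753222
202 43433333333333343331011122212110110010011002444444556651111111100
[... 1814 characters left out ...]
22232223222222222222
230 66676666666666666666666665310002111101102211212212122221120121122 aaaaaaa9988875566667887643322222222222222222222222222222222222222
232 66666666666666666666541011200000111021220311132313120111200003112 aaaaaaaaa99888878997533222222222222222232222222222222223223222223
234 66666666666666666676510121101111112122112211101112222100000102113 aaaaaaaaaaaaaaaaaaa8532222222222222222222223223444554333433222222
236 66666666666666666666640102211211001002223333334210010000000101122 999999aaaaaaaaaaaaaa842222222222233333455555555443333444332222222
238 66666666666666666666655201023455543434443321001000000000000132101 999888889999aaaaaaaaa85332334456778888888877532333333333333477534
```

Run:
```python
from m import *
s=arm.state();R=Ro.from_rotvec(s['orientation'])
for a in(40,44,48,52,56):
    e=np.radians(a);g=np.array([0,0,-.011]);ax=np.array([np.sin(e),0,-np.cos(e)])
    print(a,[proj("top",s['ee_pos']+R.apply(g+ax*k)).round(1) for k in(.025,-.025,-.115)],(R.apply(ax)).round(3))
im=cv2.imread("pics/top16.png")
ref=cv2.imread("pics/top.png")
for r in range(214,236): print(r,"".join('%x'%(x//16) for x in im[r,372:412,2])," ","".join('%x'%(x//16) for x in im[r,372:412,0]))
```

```text
40 [array([412.6, 215.1]), array([399.5, 221.8]), array([379.9, 231.8])] [ 0.029 -0.116  0.993]
44 [array([411.5, 215.4]), array([400.5, 221.5]), array([384.1, 230.5])] [ 0.008 -0.049  0.999]
48 [array([410.4, 215.8]), array([401.6, 221.1]), array([388.4, 229.1])] [-0.013  0.017  1.   ]
52 [array([409.3, 216.2]), array([402.6, 220.8]), array([392.8, 227.6])] [-0.033  0.084  0.996]
56 [array([408.1, 216.6]), array([403.7, 220.4]), array([397.2, 226.2])] [-0.054  0.15   0.987]
214 db999999999999975445554448abbbaaaabbbbbb   7655555555555555444333322345444444444444
215 b9999999999999987778875459bbbbaaabbbbbbb   6555555555555555444554222344444444444444
216 99999999999999999999864459bbcbaaaabbbbba   5555555555555555555543222344444444444444
217 9999999999999999999875556abbbbaaabbbbbb9   5555555555555555555542222444444444444443
218 9888999999999999999865556abccbbaabbbaaa8   5555555555555555555432122445444444444443
219 88888889999999999997555569bbcbbaabba9777   5555555555555555555422222344544444443333
220 99998888888999999997555568bcccbaabba8777   5555554545555555555422222445454444443333
221 
[... 615 characters left out ...]
 aaaaaaa9a9988876555555555454444433222222   5565555555545543333333222222222222222222
229 aaaaaaaaaa988876555566666554443322222222   5656555556545543333333333322222222222222
230 aaaaaaaaaa998887556666788764332222222222   5555565565555544333334454432222222222222
231 aaaaaaaaaaa99887666678987532222222222222   5655665565555444433345544322222222222222
232 aaaaaaaaaaaa9988887899753322222222222222   6665655665555555444455432222222222222222
233 aaaaaaaaaaaaaa998899aa742222212222222222   6666656666666555555555532222212222222222
234 9aaaaaaaaaaaaaaaaaaaaa853221222222222222   5555656656655656656565532222222222222222
235 99999aaaaaaaaaaaaaaaaa963222222222222222   5555555566665656565656542222222222322222
```

Add to h.py:
```python
u=np.array([np.cos(np.radians(76)),np.sin(np.radians(76)),0])
F=np.array([.506,-.4605,0])+.045*u
def side(d,z): return F+d*u+ez*z,tool(-14)
```

Run:
```python
from h import *
to(*side(.12,.30))
im=cv2.imread("pics/top.png");q=[(133,98),(308,142),(278,304),(97,262)]
P=[onz("top",(340+a/4.222-.4,180+b/4.222-.4),.11) for a,b in q]
for i in range(4):
    v=P[(i+1)%4]-P[i];print(np.degrees(np.arctan2(v[1],v[0])).round(1),np.linalg.norm(v).round(4))
```

```text
t 14.55 shift [0.0983 0.0941 0.0635] rot [-0.2158 -0.7988  0.5159]
-105.3 0.0795
165.6 0.0741
76.1 0.0804
-15.2 0.076
```

Call:
move_tool(moves={"motion":[[0.012, 0.012, -0.03, -0.027, -0.1, 0.065, 0], [0.025, 0.024, -0.04, -0.054, -0.2, 0.13, 0], [0.037, 0.035, -0.03, -0.081, -0.3, 0.19, 0], [0.05, 0.047, -0.01, -0.108, -0.4, 0.26, 0], [0.062, 0.06, 0.01, -0.135, -0.5, 0.32, 0], [0.074, 0.07, 0.03, -0.16, -0.6, 0.39, 0], [0.086, 0.083, 0.05, -0.19, -0.7, 0.45, 0], [0.0983, 0.0941, 0.0635, -0.2158, -0.7988, 0.5159, 0], [0.0983, 0.0941, 0.0635, -0.2158, -0.7988, 0.5159, 0], [0.0983, 0.0941, 0.0635, -0.2158, -0.7988, 0.5159, 0]]})

```text
t: 15.38
ee_pos: [0.5465, -0.2964, 0.3007]
orientation: [-2.469, -1.941, -0.005]
contact_force: [-0.0, -0.8, -0.7]
width: 0.309
gripper_force: 30.0
```

Run:
```python
from m import *
to(*side(.12,.30));to(*side(.12,.144))
im=arm.grab_frame("wrist")[:,:,::-1];meas(im)
```

```text
t 15.38 shift [-0.004   0.0003  0.0007] rot [ 0.0008 -0.003   0.0062]
t 15.38 shift [-0.0045  0.0002  0.1567] rot [ 0.0008 -0.003   0.0062]
brown [219, 203, 119, 121, 8928]
[(203, 228, 228), (209, 219, 240), (215, 219, 277), (221, 219, 302), (227, 232, 325), (233, 237, 337), (239, 239, 337), (245, 239, 337), (251, 237, 337), (257, 242, 316), (263, 240, 317), (269, 239, 318), (275, 240, 318), (281, 241, 317), (287, 243, 315), (293, 244, 314), (299, 245, 313), (305, 247, 312), (311, 245, 313), (317, 244, 314), (323, 243, 316)]
grey 29743.5 [[282, 0], [271, 35], [257, 42], [238, 132], [389, 173], [441, 108], [482, 3], [463, 9], [464, 0], [439, 8], [420, 0], [296, 0], [308, 4], [295, 8], [294, 37], [284, 42]]
```

Call:
move_tool(moves={"motion":[[0, 0, 0.04, 0, 0, 0, 0], [0, 0, 0.08, 0, 0, 0, 0], [0, 0, 0.12, 0, 0, 0, 0], [0, 0, 0.15, 0, 0, 0, 0], [0, 0, 0.156, 0, 0, 0, 0], [0, 0, 0.156, 0, 0, 0, 0]]})

```text
t: 15.93
ee_pos: [0.5429, -0.3034, 0.1412]
orientation: [-2.477, -1.925, 0.003]
contact_force: [0.9, 0.4, -0.6]
width: 0.308
gripper_force: 30.0
```

Call:
move_tool(moves={"motion":[[-0.02, 0, 0, 0, 0, 0, 0], [-0.03, 0, 0, 0, 0, 0, 0], [-0.04, 0, 0, 0, 0, 0, 0], [-0.05, 0, 0, 0, 0, 0, 0], [-0.06, 0, 0, 0, 0, 0, 0], [-0.06, 0, 0, 0, 0, 0, 0]]})

```text
t: 16.43
ee_pos: [0.5306, -0.3625, 0.1451]
orientation: [2.477, 1.927, 0.002]
contact_force: [1.2, 1.0, -1.9]
width: 0.304
gripper_force: 30.0
```

Run:
```python
from m import *
to(*side(.006,.144));s=arm.state();print("Ftool",Ro.from_rotvec(s['orientation']).inv().apply(s['contact_force']).round(1))
im=arm.grab_frame("wrist")[:,:,::-1];cv2.imwrite("pics/w17.png",im);meas(im)
```

```text
t 16.43 shift [-0.05    0.0001  0.0012] rot [ 0.0032  0.0008 -0.0042]
Ftool [1.3 0.9 1.9]
brown [219, 201, 119, 123, 9219]
[(201, 219, 222), (207, 219, 234), (213, 219, 260), (219, 219, 283), (225, 219, 302), (231, 219, 320), (237, 219, 337), (243, 219, 337), (249, 219, 337), (255, 247, 309), (261, 248, 309), (267, 248, 310), (273, 243, 314), (279, 241, 317), (285, 239, 318), (291, 238, 319), (297, 238, 319), (303, 239, 318), (309, 241, 316), (315, 243, 313), (321, 242, 315)]
grey 3433.5 [[37, 227], [24, 242], [27, 268], [46, 287], [73, 290], [80, 275], [92, 274], [84, 239], [66, 227]]
grey 32975.5 [[200, 74], [239, 80], [253, 92], [434, 148], [559, 0], [381, 0], [384, 32], [356, 47], [333, 26], [341, 0], [206, 0]]
```

Call:
move_tool(moves={"motion":[[-0.01, 0, 0, 0, 0, 0, 0], [-0.02, 0, 0, 0, 0, 0, 0], [-0.03, 0, 0, 0, 0, 0, 0], [-0.038, 0, 0, 0, 0, 0, 0], [-0.044, 0, 0, 0, 0, 0, 0], [-0.044, 0, 0, 0, 0, 0, 0]]})

```text
t: 16.98
ee_pos: [0.519, -0.4043, 0.143]
orientation: [2.478, 1.931, -0.0]
contact_force: [1.7, 2.4, -1.2]
width: 0.307
gripper_force: 30.0
```

Run:
```python
from m import *
to(*side(.006,.144));s=arm.state();print("Ftool",Ro.from_rotvec(s['orientation']).inv().apply(s['contact_force']).round(1))
im=arm.grab_frame("wrist")[:,:,::-1];cv2.imwrite("pics/w18.png",im);meas(im)
```

```text
t 16.98 shift [-0.0067  0.001  -0.001 ] rot [ 0.0001  0.0004 -0.0028]
Ftool [2.8 1.  1.1]
brown [219, 162, 119, 161, 12905]
[(162, 222, 227), (168, 219, 224), (174, 219, 246), (180, 219, 259), (186, 219, 282), (192, 219, 297), (198, 219, 312), (204, 219, 334), (210, 219, 337), (216, 219, 337), (222, 219, 337), (228, 219, 337), (234, 219, 337), (240, 219, 337), (246, 219, 337), (252, 219, 337), (258, 247, 310), (264, 248, 310), (270, 249, 309), (276, 247, 310), (282, 246, 312), (288, 244, 314), (294, 243, 315), (300, 241, 317), (306, 240, 318), (312, 239, 319), (318, 238, 319)]
grey 4202.0 [[22, 155], [9, 176], [16, 206], [32, 221], [62, 225], [68, 209], [69, 223], [83, 191], [74, 168], [56, 154]]
grey 13507.5 [[199, 0], [437, 87], [503, 2]]
```

Call:
move_tool(moves={"motion":[[-0.002, 0, 0, 0, 0, 0, 0], [-0.004, 0, 0, 0, 0, 0, 0], [-0.004, 0, 0, 0, 0, 0, 0]]})

```text
t: 17.28
ee_pos: [0.5188, -0.4055, 0.143]
orientation: [-2.474, -1.933, -0.001]
contact_force: [0.4, 3.5, 0.2]
width: 0.314
gripper_force: 30.0
```

Call:
move_tool(moves={"motion":[[-0.002, 0, 0, 0, 0, 0, 0], [-0.003, 0, 0, 0, 0, 0, 0], [-0.003, 0, 0, 0, 0, 0, 0]]})

```text
t: 17.53
ee_pos: [0.5181, -0.4087, 0.1431]
orientation: [-2.475, -1.933, -0.001]
contact_force: [-0.6, 4.5, 0.5]
width: 0.308
gripper_force: 30.0
```

Run:
```python
from m import *
to(*side(.006,.144));s=arm.state();print("Ftool",Ro.from_rotvec(s['orientation']).inv().apply(s['contact_force']).round(1))
im=arm.grab_frame("wrist")[:,:,::-1];cv2.imwrite("pics/w19.png",im);meas(im)
```

```text
t 17.53 shift [-0.0022  0.0008 -0.0009] rot [-0.0005 -0.0013 -0.0003]
Ftool [ 4.3 -1.6 -0.5]
brown [219, 157, 119, 166, 13273]
[(157, 221, 224), (163, 219, 224), (169, 219, 240), (175, 219, 256), (181, 219, 268), (187, 219, 291), (193, 219, 308), (199, 219, 323), (205, 219, 337), (211, 219, 337), (217, 219, 337), (223, 219, 337), (229, 219, 337), (235, 219, 337), (241, 219, 337), (247, 219, 337), (253, 219, 337), (259, 248, 310), (265, 248, 310), (271, 249, 310), (277, 247, 311), (283, 246, 313), (289, 244, 314), (295, 243, 315), (301, 242, 317), (307, 240, 318), (313, 239, 319), (319, 238, 319)]
grey 4268.5 [[21, 146], [8, 166], [18, 203], [32, 214], [60, 217], [67, 199], [68, 214], [81, 193], [73, 160], [50, 144]]
grey 11426.0 [[218, 0], [436, 80], [498, 2]]
```

Call:
move_tool(moves={"motion":[[-0.002, 0, 0, 0, 0, 0, 0], [-0.002, 0, 0, 0, 0, 0, 0]]})

```text
t: 17.75
ee_pos: [0.5175, -0.4112, 0.1431]
orientation: [-2.476, -1.933, -0.001]
contact_force: [1.5, 3.7, 1.8]
width: 0.311
gripper_force: 30.0
```

Call:
move_tool(moves={"motion":[[0.01, 0, 0, 0, 0, 0, 0], [0.01, 0, -0.04, 0, 0, 0, 0], [0.01, 0, -0.08, 0, 0, 0, 0], [0.01, 0, -0.11, 0, 0, 0, 0], [0.01, 0, -0.11, 0, 0, 0, 0], [0.01, 0, -0.11, 0, 0, 0, 0]]})

```text
t: 18.25
ee_pos: [0.5203, -0.4032, 0.2552]
orientation: [2.473, 1.929, -0.001]
contact_force: [0.1, 0.1, -1.4]
width: 0.312
gripper_force: 30.0
```

Run:
```python
from m import *
to([.506,-.4607,.25],tool(-14))
s=arm.state();print(s['ee_pos'])
ims=arm.grab_frame("scene")[:,:,::-1];cv2.imwrite("pics/scene20.png",ims);imt=arm.grab_frame("top")[:,:,::-1];cv2.imwrite("pics/top20.png",imt)
p=s['ee_pos']
for n,im in(("scene",ims),("top",imt)):
  X=[proj(n,p+[0,0,z]) for z in(.036,-.0156,-.1056)];print(n,np.round(X,1).tolist())
  h=cv2.cvtColor(im,cv2.COLOR_BGR2HSV).astype(int);c=X[2].astype(int)
  for r in range(c[1]-30,c[1]+16,3): print(r,"".join('%x'%(h[r,k,1]//16) for k in range(c[0]-20,c[0]+30)),"".join('%x'%(h[r,k,2]//16) for k in range(c[0]-20,c[0]+30)))
  print(c[0]-20)
```

```text
t 18.25 shift [-0.0592  0.0001  0.0054] rot [ 0.0036  0.0033 -0.0017]
[ 0.52026015 -0.40324616  0.25517044]
scene [[354.2, 182.9], [350.9, 202.1], [346.0, 231.4]]
201 22211221112111211112102122158777886433333334334444 434334333333322222222222221377676668a9aa99a9999999
204 22211110121111012222022113387777874333333333333333 4233333643333222222222222237766665798888999aaaaa99
207 11111221211112200131301231666753333333333333333333 cccb6233343332222562223222576678888888888888999899
210 01101111112111001104333455566523332333322222232233 bbbbbbbb623333244c55555578888888888988889998888899
213 10001011011111011110333466656422233323333233333333 bbbbbbbbbccb86bcbbb56955788888a9898898888888888999
216 01010111110111111101143566665422323333333333234433 bbbbbbbbbbbbbbbbbcbb55557888889a99999998888888bd89
219 11000111
[... 2104 characters left out ...]
434444344 77666666666796322333333343443444444444444444444444
215 33333333333332133333443343433444433444434343344333 77767776667985233334333334344444444444444444444444
218 33333333333331334434354333334434434333321210111100 7777766679a963333333333444444444444444433333333333
221 33434333333322333334433332210100111000110000001100 67777679aa9843333333433333332232222333333333333333
224 33433333333334332110100110010001110010001001001000 666679a9aa9643333333323222222222223332333333333333
227 33343333434321111101100110011000100110000100100100 6669aaaaa85332223222222333222232333333444444445555
230 33334333201100000000010101110011110001000110011000 799aa998532222232232334444543333333333333333334544
341
```

Call:
move_tool(moves={"motion":[[-0.03, 0, 0, 0, 0.03, 0, 0], [-0.059, 0, 0, 0, 0.07, 0, 0], [-0.059, 0, 0, 0, 0.07, 0, 0], [-0.059, 0, 0, 0, 0.07, 0, 0]]})

```text
t: 18.68
ee_pos: [0.5022, -0.4619, 0.2502]
orientation: [-2.445, -1.896, -0.08]
contact_force: [1.0, 0.3, -1.0]
width: 0.311
gripper_force: 30.0
```

Run:
```python
from m import *
s=arm.state();print(s['ee_pos']);R=Ro.from_rotvec(s['orientation'])
to(*standpose(4,.02,(.506,-.4605),-14))
im=arm.grab_frame("scene")[:,:,::-1];cv2.imwrite("pics/scene21.png",im)
g=s['ee_pos']+R.apply([0,0,-.011])
for a in(0,4,8):
  e=np.radians(a);ax=R.apply([np.sin(e),0,-np.cos(e)]);print(a,[proj("scene",g-ax*k).round(1).tolist() for k in(.03,.075,.1155)])
h=cv2.cvtColor(im,cv2.COLOR_BGR2HSV).astype(int);x=345
for r in range(205,272,2): print(r,"".join('%x'%(h[r,k,1]//16) for k in range(x,x+45)),"".join('%x'%(h[r,k,2]//16) for k in range(x,x+45)))
```

```text
[ 0.50218563 -0.4618942   0.250159  ]
t 18.68 shift [0.002  0.0034 0.0147] rot [-0.0046  0.0003 -0.007 ]
0 [[374.9, 224.5], [369.8, 238.2], [365.6, 249.5]]
4 [[375.9, 225.2], [372.0, 239.9], [368.8, 252.0]]
8 [[376.8, 225.8], [374.2, 241.5], [372.0, 254.4]]
205 111222111121112112011111111111111111221111100 443344444444444444444444333444433334444444322
207 110002111221111111211121111121111211111221001 467654444444444444444444443334444444444332233
209 110111211212121211221112111121112111112211111 447544444444444444444444444433444444432222332
211 111121121111111211111111111111111111010111110 333444444444444444444444444444444443223233332
213 111111121212121111101211111121211140152211121 343334444444444444444444444444444432223332334
215 111111211111122121121211112211112257787232111 333334334444444444444444444444444457887324444
217 122112111111111112221112211111111212137864111 333333433344444433344444444444444444568a63443
219 112211111111111100011
[... 1866 characters left out ...]
dc99abbdeeeeec8998efeeeddeda
259 555665555555555566645556666665555555555556666 eeeeddeeffffffffd977899bcbdeeeeeeeeeeeeeeeddd
261 555555655555555564233334356666665555555555556 eeeeeeddeeffffffe766666669bdeddeeeeeeeeeeeeee
263 655565555565555555533333346655566666555555555 deeeeeeedddeefffffa6666656beeeeddddeeeeeeeeee
265 566655555556665545555666555555555556665555556 ccdeeeeeeeedddeffffffeddffeeeeeeeeddddeeeeeee
267 666666555555565555555555555555555555666655565 9ccccdeeeeeeeddeeefffffffffeeeeeeeeeddddeefb7
269 565666665555555565555555555555555555556666666 778acccdeeeeeeeedeeefffffffffeeeeeeeeeeeda678
271 555656666665555555655555555555555555556655565 78877acccceeeeeeeedeeeefffffffffeeeeeeea77779
```

Call:
move_tool(moves={"motion":[[0.0014, 0.003, 0, 0, 0, 0, 0], [0.0012, 0.003, 0.015, 0, 0, 0, 0], [0.0005, 0.003, 0.027, 0, 0, 0, 0], [-0.0003, 0.003, 0.038, 0, 0, 0, 0], [-0.0012, 0.003, 0.048, 0, 0, 0, 0], [-0.0018, 0.003, 0.056, 0, 0, 0, 0], [-0.0018, 0.003, 0.056, 0, 0, 0, 0]]})

```text
t: 19.32
ee_pos: [0.509, -0.4618, 0.2031]
orientation: [-2.45, -1.91, -0.081]
contact_force: [-7.5, -1.9, 28.5]
width: 0.31
gripper_force: 29.9
```

Run:
```python
from m import *
to(*standpose(4,-.09,(.5055,-.461),-14));s=arm.state();print("Ftool",Ro.from_rotvec(s['orientation']).inv().apply(s['contact_force']).round(1))
im=arm.grab_frame("scene")[:,:,::-1];cv2.imwrite("pics/scene22.png",im)
h=cv2.cvtColor(im,cv2.COLOR_BGR2HSV).astype(int);x=345
for r in range(235,272,3): print(r,"".join('%x'%(h[r,k,1]//16) for k in range(x,x+45)),"".join('%x'%(h[r,k,2]//16) for k in range(x,x+45)))
```

```text
t 19.32 shift [-0.0041 -0.004   0.0774] rot [ 0.0053  0.008  -0.0021]
Ftool [ -1.9  -6.7 -28.7]
235 111121211111110001211111211122122278712031333 333333333444457754444333344444444578633223666
238 421211111211111111221101111212257521340333333 333333333333334444444576544444346642223666666
241 343121111110111101111111112220333433333333333 ba6433433333333334544444444323677666666666656
244 333433312111112110022112214554333333333333333 666666633333343433333443322686666666666666666
247 333333335644321001112111155556553233333333333 666666668973333464333333226999976666667677666
250 332235666566653431111113056555655664233333322 666669aa9999a9532333432227dfffc78897667666666
253 356655666666656666052321566555655655665433332 68aaaaaaaaa99888cf433333799999999888899766666
256 656656665555555556666666665666555555566566533 98999a9cffffffeeebbccba899999effeeeeeb8888866
259 555565555555555566666555566565555555555556565 feeeeeefffffffffe9bdb9788aeeeeeeeeeeeeeefb888
262 555555556555555556333333346655655555555555556 eeeeeeeedeeffffffb66666667beeeddddeeeeeeeeeeb
265 666555555556655545555666555555555556555555555 ccdeeeeeeeeddeeffffffedefffeeeeeeeddddeeeeeef
268 566666655555556555554555555555555555566666665 78cccceeeeeeeeedeeefffffffffeeeeeeeeedddeeb77
271 565565666655555555555555555555555555555656554 78887adccceeeeeeeedeeeefffffffffeeeeeefa77779
```

Call:
move_tool(moves={"motion":[[0, 0, -0.01, 0, 0, 0, 0], [-0.003, -0.005, -0.025, 0, 0, 0, 0], [-0.003, -0.005, -0.025, 0, 0, 0, 0], [-0.003, -0.005, -0.025, 0, 0, 0, 0], [-0.003, -0.005, -0.025, 0, 0, 0, 0]]})

```text
t: 19.78
ee_pos: [0.5031, -0.4596, 0.2205]
orientation: [-2.438, -1.906, -0.086]
contact_force: [0.7, 0.9, -0.5]
width: 0.305
gripper_force: 30.0
```

Run:
```python
from m import *
to(*standpose(4,-.09,(.5055,-.461),-14));s=arm.state();print(s['ee_pos'],"Ftool",Ro.from_rotvec(s['orientation']).inv().apply(s['contact_force']).round(1))
R=Ro.from_rotvec(s['orientation']);g=s['ee_pos']+R.apply([0,0,-.011])
for a in(0,4,8):
  e=np.radians(a);ax=R.apply([np.sin(e),0,-np.cos(e)]);print(a,[proj("scene",g-ax*k).round(1).tolist() for k in(.07,.09,.104)],(g-ax*.104).round(4))
im=arm.grab_frame("scene")[:,:,::-1];cv2.imwrite("pics/scene23.png",im)
h=cv2.cvtColor(im,cv2.COLOR_BGR2HSV).astype(int);x=345
for r in range(233,270,2): print(r,"".join('%x'%(h[r,k,1]//16) for k in range(x,x+45)),"".join('%x'%(h[r,k,2]//16) for k in range(x,x+45)))
```

```text
t 19.78 shift [-0.0069  0.0028  0.0946] rot [-0.0019 -0.0023  0.0002]
[ 0.50312359 -0.45957529  0.22049416] Ftool [1.  0.4 0.6]
0 [[367.2, 244.8], [365.1, 250.2], [363.7, 253.9]] [ 0.5046 -0.453   0.1277]
4 [[369.1, 246.4], [367.6, 252.2], [366.6, 256.1]] [ 0.5028 -0.4601  0.1275]
8 [[371.2, 247.8], [370.2, 254.0], [369.5, 258.3]] [ 0.5011 -0.4671  0.1277]
233 212121221111212111111000011111248714330233333 3333333333333454444458a7444444446522222467666
235 232222211211211111111112111122034333233333333 533333333333333454544444444432257776467776666
237 443422111112212111112122111203433443433333333 aa8333333333433344454444443225666666677666776
239 344440311122112212111111111443334333333333333 9aaa94333333333333344444322566666666666666666
241 333444303111111111111111124433333433333333333 aaa666643333333333333322224677767666666666666
243 333333333212211001122122345333333333333333334 666666666533334664333432247666667766666666556
245 333333333356342
[... 528 characters left out ...]
db9889999999998dfeeedddea656
257 666565555555555556665656566655555555555666665 9888afffffffffefeedaaa88888dffeeeeeeeeeedded9
259 555655555555555566544556666555555555555555566 feeeeeefffffffffd98789acdcdeeeeeeeeeeeeeeeedd
261 555555666555555565333333456666655555555555555 eeeeeeddeeffffffe756666669bdeddeeeeeeeeeeeeee
263 655555555555555555543333346555566665555555555 deeeeeeeeddeffffffa6666666beeeeddddeeeeeeeeee
265 666555555555655555555666555555555555665555555 ccdeeeeeeeeddeeffffffedefffeeeeeeeddddeeeeeef
267 666666555555566555555555555555555555566655566 9bcccdeeeeeeeddeeefffffffffeeeeeeeeeddddeefb7
269 556666665556555565555555555555555655555566555 778bcccdeeeeeeeedeeeffffffffffeeeeeeeeeeea778
```

Run:
```python
from h import *
to((.5055,-.461,.2205),tool(-14))
```

```text
t 19.83 shift [-0.0009  0.0027 -0.0003] rot [-0.0023 -0.0724  0.0003]
```

Call:
move_tool(moves={"motion":[[0, 0, 0, 0, -0.07, 0, 0], [0, 0, 0, 0, -0.07, 0, 0], [0, 0, 0, 0, -0.07, 0, 0], [0, 0, 0, 0, -0.07, 0, 0]]})

```text
t: 20.17
ee_pos: [0.5032, -0.4602, 0.2212]
orientation: [-2.473, -1.933, -0.002]
contact_force: [0.3, -0.2, -0.1]
width: 0.308
gripper_force: 30.0
```

Run:
```python
from h import *
to((.5055,-.461,.2205),tool(-14));print(arm.state()['ee_pos'])
```

```text
t 20.17 shift [-0.0002  0.0024  0.0007] rot [-0.0013 -0.0023  0.0002]
[ 0.50318911 -0.46017886  0.22120861]
```

Call:
move_tool(moves={"motion":[[0, 0.0024, 0, 0, 0, 0, 0], [0, 0.0024, 0, 0, 0, 0, 0], [0, 0.0024, 0, 0, 0, 0, 0]]})

```text
t: 20.42
ee_pos: [0.5053, -0.4616, 0.2216]
orientation: [-2.476, -1.932, -0.001]
contact_force: [0.2, -0.6, -1.0]
width: 0.31
gripper_force: 30.0
```

Run:
```python
from m import *
s=arm.state();print(s['ee_pos'])
R=Ro.from_rotvec(s['orientation']);g=s['ee_pos']+R.apply([0,0,-.011])
for a in(-4,0,4):
  e=np.radians(a);ax=R.apply([np.sin(e),0,-np.cos(e)]);print(a,[proj("scene",g-ax*k).round(1).tolist() for k in(.07,.09,.104)])
im=arm.grab_frame("scene")[:,:,::-1];cv2.imwrite("pics/scene24.png",im)
h=cv2.cvtColor(im,cv2.COLOR_BGR2HSV).astype(int);x=345
for r in range(241,266): print(r,"".join('%x'%(h[r,k,1]//16) for k in range(x,x+45)),"".join('%x'%(h[r,k,2]//16) for k in range(x,x+45)))
```

```text
[ 0.50534986 -0.46162308  0.22157437]
-4 [[368.5, 243.9], [366.4, 249.3], [365.0, 253.0]]
0 [[370.4, 245.4], [368.9, 251.3], [367.9, 255.2]]
4 [[372.5, 246.9], [371.4, 253.1], [370.7, 257.3]]
241 233343333323212010111112466666433333333333333 666666666653333578443222478898766666666666666
242 333333333331133211112112465665333333333333334 666666666665333344333222588887666667666666566
243 333333333433314222211131565664333333333333434 666666666666643333333322688887667776666666555
244 333333333334655033111122556654333333332333333 666666666567a97333333322688876666666666666666
245 333333333356665404211265665654343343333333333 666666666689aa9733333326bb8887666666666666666
246 333333333566556654632205666565523333333333333 666666666888999998333459cca7bd856666666776666
247 333333335666566656487156666665554333333333333 6666666689887aebff72339ccba8cfeb6566676667666
248 333333356666666555655566666666556333333333333 6666666899be9eeefffb89cccb98beefd6666666
[... 937 characters left out ...]
a88abbcca78999efeeeeeeeeddee
259 555556555555555566544556666666555555555555666 eeeedeeeffffffffd987899cdc978effeeeeeeeeeeddd
260 555555655555555565433333566656555555555555556 eeeeeddeefffffffd8666666ac9beeeeeeeeeeeeeeeed
261 556555666555555565333333456666655555555555555 eeeeeeddeeffffffe75666666abdeddeeeeeeeeeeeeee
262 555655555655555556333334346655666665555555555 eeeeeeeeddeffffffb66666667beeeddddeeeeeeeeeee
263 655655555555555555533333346555565665555555555 deeeeeeeeddeffffffa6666556beeeeddddeeeeeeeeee
264 665556555566555555565333566655555666655555555 cdeeeeeeeeddeefffffd86667ceeeeeedddddeeeeeeee
265 666556565556655555555666655555555566665555555 ccdeeeeeeeeddeeffffffedeffeeeeeeeeddddeeeeeee
```

Call:
move_tool(moves={"motion":[[0, 0, 0.01, 0, 0, 0, 0], [0, 0, 0.016, 0, 0, 0, 0], [0, 0, 0.022, 0, 0, 0, 0], [0, 0, 0.028, 0, 0, 0, 0], [0, 0, 0.028, 0, 0, 0, 0]]})

```text
t: 20.88
ee_pos: [0.5046, -0.4604, 0.1917]
orientation: [-2.473, -1.931, 0.0]
contact_force: [0.0, -0.4, -1.3]
width: 0.307
gripper_force: 30.0
```

Call:
move_tool(moves={"motion":[[0, 0, 0.012, 0, 0, 0, 0], [0, 0, 0.024, 0, 0, 0, 0], [0, 0, 0.036, 0, 0, 0, 0], [0, 0, 0.048, 0, 0, 0, 0], [0, 0, 0.058, 0, 0, 0, 0], [0, 0, 0.064, 0, 0, 0, 0], [0, 0, 0.069, 0, 0, 0, 0], [0, 0, 0.069, 0, 0, 0, 0], [0, 0, 0.069, 0, 0, 0, 0]]})

```text
t: 21.63
ee_pos: [0.5056, -0.4611, 0.1247]
orientation: [-2.475, -1.933, -0.001]
contact_force: [-0.4, -0.4, -0.6]
width: 0.306
gripper_force: 30.0
```

Call:
move_tool(moves={"motion":[[0, 0, 0, 0, 0, 0, 1], [0, 0, 0, 0, 0, 0, 1], [0, 0, 0, 0, 0, 0, 1], [0, 0, 0, 0, 0, 0, 1], [0, 0, 0, 0, 0, 0, 1], [0, 0, 0, 0, 0, 0, 1], [0, 0, 0, 0, 0, 0, 1], [0, 0, 0, 0, 0, 0, 1], [0, 0, 0, 0, 0, 0, 1]]})

```text
t: 22.38
ee_pos: [0.5054, -0.461, 0.1248]
orientation: [-2.475, -1.933, -0.001]
contact_force: [0.4, -0.1, 0.6]
width: 0.964
gripper_force: 0.0
```

Call:
move_tool(moves={"motion":[[0, 0, -0.03, 0, 0, 0, 1], [0, 0, -0.07, 0, 0, 0, 1], [0, 0, -0.11, 0, 0, 0, 1], [0, 0, -0.15, 0, 0, 0, 1], [-0.04, 0, -0.18, 0, 0, 0, 1], [-0.08, 0, -0.2, 0, 0, 0, 1], [-0.12, -0.04, -0.2, 0, 0, 0, 1], [-0.15, -0.07, -0.2, 0, 0, 0, 1], [-0.15, -0.07, -0.2, 0, 0, 0, 1]]})

```text
t: 23.13
ee_pos: [0.3955, -0.5941, 0.3252]
orientation: [2.482, 1.926, -0.007]
contact_force: [-0.1, -0.5, 0.5]
width: 1.006
gripper_force: 0.0
```

Run:
```python
from m import *
for n in("top","scene"):
    im=arm.grab_frame(n)[:,:,::-1];cv2.imwrite(f"pics/{n}30.png",im);i=im.astype(int);h=cv2.cvtColor(im,cv2.COLOR_BGR2HSV)
    m=((h[:,:,0]>=5)&(h[:,:,0]<=13)&(h[:,:,1]>120)).astype(np.uint8);X=proj(n,(.506,-.461,.14)).astype(int)
    w=m[X[1]-30:X[1]+30,X[0]-30:X[0]+30];k,l,st,ce=cv2.connectedComponentsWithStats(w)
    print(n,[(st[j]+[X[0]-30,X[1]-30,0,0,0]).tolist() for j in range(1,k) if st[j,4]>40],[proj(n,(.506,-.461,z)).round(1).tolist() for z in(.16,.11)])
    r=cv2.imread(f"pics/{n}.png");d=(np.abs(i-r.astype(int)).sum(2)>90).astype(np.uint8);d=cv2.morphologyEx(d,cv2.MORPH_OPEN,np.ones((4,4),np.uint8))
    k,l,st,ce=cv2.connectedComponentsWithStats(d);print("changed",[st[j].tolist() for j in range(1,k) if st[j,4]>40])
    g=((i[:,:,2]<i[:,:,0]-4)&(i.min(2)>60)&(i[:,:,0]-i[:,:,2]<30)).astype(np.uint8);g=cv2.morphologyEx(g,cv2.MORPH_OPEN,np.ones((3,3),np.uint8))
    for c in cv2.findContours(g,0,2)[0]:
      if cv2.contourArea(c)>600: print(n,cv2.contourArea(c),cv2.approxPolyDP(c,4,True)[:,0].tolist())
```

```text
top [] [[395.8, 222.3], [388.9, 226.7]]
changed [[86, 77, 203, 153, 10886], [501, 78, 52, 48, 1467], [471, 101, 19, 18, 181], [445, 117, 18, 17, 237], [496, 127, 39, 34, 761], [411, 132, 36, 27, 589], [244, 139, 8, 7, 50], [379, 150, 52, 39, 993], [220, 155, 45, 49, 901], [483, 167, 34, 31, 632], [422, 180, 21, 17, 253], [243, 183, 170, 137, 6372], [527, 198, 33, 123, 1463], [191, 280, 46, 40, 1226], [518, 315, 17, 7, 93], [525, 321, 17, 14, 109], [531, 349, 25, 11, 133]]
top 847.0 [[199, 307], [166, 309], [164, 318], [150, 327], [142, 319], [141, 329], [198, 327]]
top 662.0 [[198, 259], [189, 269], [179, 264], [179, 257], [170, 257], [169, 265], [143, 269], [143, 278], [196, 276]]
top 1208.5 [[1, 211], [2, 221], [16, 222], [9, 229], [23, 234], [53, 228], [44, 255], [34, 254], [32, 263], [44, 260], [4
[... 2114 characters left out ...]
35], [255, 136], [249, 130], [254, 126], [269, 152], [295, 155], [290, 161], [284, 158], [288, 166], [299, 164], [296, 149], [303, 154], [302, 167], [283, 174], [278, 169], [276, 181], [274, 171], [266, 171], [271, 177], [262, 187], [257, 180], [261, 173], [256, 177], [250, 160], [244, 161], [247, 188], [284, 248], [301, 242], [306, 233], [310, 238], [313, 231], [317, 235], [323, 228], [332, 229], [329, 223], [338, 226], [341, 220], [342, 225], [345, 218], [326, 164], [309, 143], [302, 144], [305, 131], [298, 129], [295, 137], [301, 140], [294, 143], [290, 132], [284, 135], [280, 130], [286, 126], [294, 133], [292, 121], [285, 119], [290, 115], [305, 128], [305, 108], [292, 111], [305, 104]]
```

Run:
```python
from m import *
for n in("scene","top"):
  a=cv2.imread(f"pics/{n}.png");b=cv2.imread(f"pics/{n}30.png")
  for nm,(x,y,w,h) in {"scene":{"dowel":(355,235,32,34),"bottle":(272,265,36,50),"offcut":(212,240,58,52),"tape":(405,255,45,40),"mug":(238,88,45,48),"level":(325,132,90,45),"wall":(480,60,60,60),"stand":(335,270,55,40)},"top":{"dowel":(380,208,32,32),"bottle":(308,272,38,36),"offcut":(230,265,56,42),"tape":(412,175,42,34),"vise":(140,210,95,60)}}[n].items():
    x0,y0=max(0,x-12),max(0,y-12);r=cv2.matchTemplate(b[y0:y+h+12,x0:x+w+12],a[y:y+h,x:x+w],cv2.TM_CCOEFF_NORMED);_,v,_,p=cv2.minMaxLoc(r);print(n,nm,round(v,2),p[0]-(x-x0),p[1]-(y-y0))
  for f in(a,b):
    h=cv2.cvtColor(f,cv2.COLOR_BGR2HSV);x0,y0=(352,232) if n=="scene" else (376,204)
    m=((h[:,:,0]>=4)&(h[:,:,0]<=13)&(h[:,:,1]>120)).astype(np.uint8)[y0:y0+42,x0:x0+38]
    k,l,st,ce=cv2.connectedComponentsWithStats(m);j=1+np.argmax(st[1:,4]);print(n,(st[j]+[x0,y0,0,0,0]).tolist(),(ce[j]+[x0,y0]).round(1))
```

```text
scene dowel 0.56 -1 0
scene bottle 0.83 0 0
scene offcut 0.64 0 0
scene tape 0.24 12 6
scene mug 0.56 0 0
scene level 0.91 0 0
scene wall 0.35 -12 -12
scene stand 0.67 0 0
scene [361, 241, 16, 24, 229] [368.5 252.4]
scene [361, 241, 16, 24, 172] [368.9 252.2]
top dowel 0.76 0 0
top bottle 0.89 0 0
top offcut 0.77 0 -1
top tape 0.83 0 0
top vise 0.98 0 0
top [383, 216, 19, 17, 83] [390.9 224.8]
top [387, 217, 11, 9, 27] [392.6 220.9]
```

```bash
python3 -c "
from cell import arm
print(arm.close_job())"
```

```text
the job is handed in; nothing more can be done
None
```

The job is handed in at about 23 s of the 58 s limit: the catch was released, the lid stands upright at about 1.6 rad, the dowel is back in its stand and let go, and the bottle and offcut have not moved. On the way, the dowel slipped round in the grip while lifting the lid, so I straightened it against the stand's side. My first try at the stand hole also pressed its tip on the stand's top with about 29 N.

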